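Set out a stack of samples at the microscope bench

ROBOT

A 7-joint arm with a two-finger parallel gripper is mounted at the origin on the work surface. World frame = base frame: x ahead of the robot, y to its left, z up, the work surface at z = 0. Lengths are in m, angles in rad, forces in N, time in s.
With the tool pointing down it reaches from about 0.425 to 0.875 m from the base axis. Payload 4.7 kg.
Tool frame: the origin (TCP) lies between the finger pads; the fingertips stand 19 mm ahead of it and the grasp point (between the pads) is the TCP (manip.tips_ahead is the distance from the TCP to the fingertips, in m); z points along the fingers, y is the direction in which the jaws open and shut (so a half turn about z gives the same grasp; the last joint's range is limited). The gripper opens to 85 mm and grips with 20 to 120 N. Pads are 22 mm wide; open, the fingers measure 114 mm over their backs; the gripper's body (76 mm by 85 mm) begins 54 mm behind the grasp point. The pads swing forward as they close: fully open they stand 13 mm farther back than shut.
Start: joints at [0.014, 0.321, -0.07, 1.45, 0.023, 1.371, -0.057], TCP at [0.65, -0, 0.25] pointing down, gripper open.
Joint ranges: [-2.86, 2.86], [-0.3, 2.09], [-1.38, 1.24], [0.06, 2.45], [-1.56, 4.7], [0.09, 2.05], [-2.69, 2.69]. Speed limits (rad/s): [2.57, 2.57, 3.14, 3.14, 3.14, 3.14, 3.14].

INTERFACE

Orientations are given as a unit quaternion [w, x, y, z].
In Python, from workcell import telemetry, vision, workorder, manip gives the robot as it stands.
- The arm moves only by the tool move_arm, never from a script. Its argument "series" is a list of rows, each a list of 7 numbers: the turn, a rotation vector about the tool's x, y, z in degrees, then the shift along the tool's x, y, z in mm, then the opening, from 0 (shut) to 1 (fully open). A call has 1 to 8 rows; each row is the pose to reach, as a shift and turn from the pose measured when the call began, along the tool's axes at that moment; what a row does not reach only later rows make up. A row lasts 1/12 s, in which the tool goes at most 41.7 mm and 7.16 degrees, less where a joint would pass 70% of its speed; a pose out of reach is approached as far as the arm can. A call with a gripper value outside its range is refused whole. The fingers move at their own pace and stop on an object; "grip_force" is the grip in N (left out, the last holds). Time passes only in rows, so rows that repeat a pose let the fingers close. It gives the time, the measured TCP pose, the force and the opening at its end, in the units of the state.
- telemetry.get_state(): the state, without advancing time (a new reading comes with each control period).
- vision.snapshot(name): name is "scene" or "side" or "wrist"; returns a dict with "color" (480x640x3 uint8, red, green, blue), "K" (3x3 intrinsics, pixels), "R" (3x3) and "t" (3): a world point X has camera coordinates R X + t. Camera axes: x right, y down, z forward; pixel columns grow to the right and rows downward; lengths in m; the calibration is good to about 2 mm. The wrist camera is an equidistant fisheye: a pixel r from the principal point sees the ray r / f radians off the axis. A picture is of the moment at which its call begins. There is no depth.
- workorder.hand_in(): hands the job in, once; it reports no verdict.
The state is a dict: "t": time; "qpos": joint angles; "qvel": joint speeds; "effort": joint torques, N m; "tcp_pos": TCP position; "tool_rot": TCP orientation; "ft_force": force on the tool from outside, world axes, zero at the start; "torque": the same for the moment, N m; "finger_gap": opening from 0.0 (shut) to 1.0 (fully open).
Only numpy, scipy, OpenCV 4.12 (cv2) and the standard library are available. Lean on these libraries where they do the work, as an engineer would, in place of code of your own. Each camera call takes 0.05 s, during which the arm holds its last target.

TASK

The samples for this session stand in one stack on the bench; take the stack apart and set each upright where it belongs. Swing the carrier's wire handle right down, out of the way, and stand the capped vial in the carrier's pocket; set the small round dish in the middle of the balance pan, the square block in the middle of the light base, and the large round dish in the middle of the blue cold pack. Tip none of the samples over, and leave all four standing still with the handle down.

Things in the scene. Friction and masses are not known exactly. Their poses are not given: they have to be found in the camera images.
- vial: Amber glass vial with a black cap, the top of the stack: upright cylinder 22 mm in diameter, 56 mm high, about 35 g. Origin at the centre of its underside, z up its axis. It stands on the small dish at the start.
- small_dish: Small round closed aluminium dish: cylinder 34 mm in diameter, 22 mm high, flat top, about 50 g. Origin at the centre of its underside, z up. Second from the top of the stack, on the square block.
- square_block: Square white ceramic block 42 x 42 mm, 24 mm high, flat top, about 90 g. Origin at the centre of its underside, z up, x and y square to its sides. Third from the top, turned any way on the large dish.
- large_dish: Large round closed steel dish: cylinder 62 mm in diameter, 24 mm high, flat top, about 140 g. Origin at the centre of its underside, z up. Bottom of the stack, standing on the bench.
- cold_pack: Place of the large dish. Fixed blue freezer pack 98 mm (its x) by 140 mm (its y) with a flat top 26 mm above the bench. Origin on the bench under its middle, z up.
- light_base: Place of the square block. Fixed grey light base 120 x 120 mm with a white square window 86 x 86 mm in the middle of its flat top, 30 mm above the bench. Origin on the bench under its middle, z up.
- balance: Place of the small dish. Fixed white bench balance 32 mm high with a round steel pan 84 mm in diameter whose flat top is 42 mm above the bench; display on its -x side. The housing reaches 80 mm to -x, 60 mm to +x and 62 mm to either side in y. Origin on the bench under the middle of the pan, z up.
- carrier: Place of the vial. Fixed steel vial carrier, a box 77 mm (its x) by 98 mm (its y), 45 mm high, with a grey insert flush with its rim that has one square black-floored pocket 46 x 46 mm, 20 mm deep (pocket floor 25 mm above the bench), in the middle. Origin on the bench under the middle of the pocket, z up.
- bail (a joint): Angle (rad) of the carrier's U-shaped wire handle (bail): 0 upright over the pocket, growing as it swings down towards the carrier's +x side, stop at 1.4 where it is right down (counts as down from 1.1). It pivots about the carrier's y axis, 36 mm above the bench over the carrier's origin, and stays where it is left (about 1.5 N at the crossbar moves it). It starts between 0 and 0.35.
- bail_mid (a point): Middle of the bail's crossbar: a straight round steel bar 8 mm in diameter and 108 mm long, parallel to the carrier's y axis and 75 mm from the pivot axis.
Things that resemble listed ones, but are neither listed nor needed, are in the scene too. Leave any green or turquoise look-alike of the square_block alone.

How it is judged:
At the end, for the whole second after the job is handed in: Bail above 1.1 rad; vial on the pocket floor within 20 mm of its middle; small dish on the balance pan, block on the light base, large dish on the cold pack, each within 15 mm of the middle; all within 4 mm of their surface's height, within 0.12 rad of upright and at rest (value of joint bail above 1.1 rad and horizontal distance between vial and carrier below 0.02 m and z of vial in the frame of carrier between 0.021 and 0.029 m and angle between each of vial, small_dish, square_block, large_dish's own z axis and vertical below 0.12 rad and linear speed of each of vial, small_dish, square_block, large_dish below 0.02 m/s and angular speed of each of vial, small_dish, square_block, large_dish below 0.2 rad/s and horizontal distance between small_dish and balance below 0.015 m and z of small_dish in the frame of balance between 0.038 and 0.046 m and horizontal distance between square_block and light_base below 0.015 m and z of square_block in the frame of light_base between 0.026 and 0.034 m and horizontal distance between large_dish and cold_pack below 0.015 m and z of large_dish in the frame of cold_pack between 0.022 and 0.03 m); the robot touches nothing.
It fails at once if a sample is tipped over (more than 0.7 rad from upright) (angle between any of vial, small_dish, square_block, large_dish's own z axis and vertical above 0.7 rad).
It also fails if it takes over 128 s, if anything falls off the work surface, if the arm or the gripper's body presses on something with over 40 N, if the wrist force passes 120 N, or if a joint passes its speed limit or range.

## Working session

There is one attempt and no reset: what is moved stays moved. The work goes in short steps, Python scripts to look and compute and a tool call to move; the robot and the scene stay as the last step left them, time stands still between calls to the robot, and variables do not carry over. Pictures are saved under pics/ and viewed, and the job is handed in when it is done.

Besides the shell and the picture viewer there is one more tool, called after "Request:" by a JSON object that holds its "fn" and its "kwargs". move_arm: Moves the arm, as the interface text tells. Its arguments: {"type":"object","properties":{"series":{"type":"array"},"grip_force":{"type":"number"}},"required":["series"]}

```bash
ls; mkdir -p pics
python3 - <<'E'
from workcell import telemetry, vision, workorder, manip
import cv2
s=telemetry.get_state();print(s)
for n in ["scene","side","wrist"]:
    d=vision.snapshot(n);cv2.imwrite(f"pics/{n}0.png",d["color"][:,:,::-1]);print(n,d["K"].tolist(),d["R"].tolist(),d["t"].tolist())
E
```

```text
pics
{'t': 0.0, 'qpos': array([ 0.01414473,  0.32178574, -0.07009297,  1.45170788,  0.02260644,
        1.37078511, -0.05691196]), 'qvel': array([-0.00013344, -0.00113412,  0.00081815, -0.00067567, -0.00036034,
        0.00074849, -0.00175338]), 'effort': array([-1.25131752e-03, -4.93579853e+01, -3.82724963e-01, -3.14334905e+01,
        1.30020955e-02,  1.12603378e-02,  4.26072404e-06]), 'tcp_pos': array([ 6.49487711e-01, -7.37067099e-05,  2.49231219e-01]), 'tool_rot': array([-6.33682220e-04,  7.07112222e-01,  7.07100703e-01, -7.07067495e-04]), 'ft_force': array([ 0.03522545,  0.22622799, -0.22111201]), 'torque': array([ 0.00424011, -0.00486958,  0.02330379]), 'finger_gap': 0.9996977314741992}
scene [[624.4852558904581, 0.0, 309.290460623038], [0.0, 624.4852558904581, 230.88199830685923], [0.0, 0.0, 1.0]] [[-0.5993380133370537, 0.8002452830120329, -0.020035787635752603], [0.46876318279999135, 0.33056806500865066, -0.8191372490905651], [-0.6488875281745025, -0.5003321311023586, -0.5732475332403592]] [0.3523849142743626, -0.20473218578806815, 1.7839587382648001]
side [[493.4990027968608, 0.0, 313.1085135938165], [0.0, 493.4990027968608, 239.85798123842372], [0.0, 0.0, 1.0]] [[0.7126003364192248, -0.701559586321405, -0.003861007089638953], [-0.5179745914962725, -0.5223984169662671, -0.6773494050454374], [0.4731839844072039, 0.48467931747876053, -0.7356513278101561]] [-0.41420694186806756, 0.3767849892415046, 0.7614276114255918]
wrist [[371.64829954431775, 0.0, 319.0463354645464], [0.0, 371.64829954431775, 242.24297597024372], [0.0, 0.0, 1.0]] [[0.9999983423841701, 0.000369047019672104, -0.0017829843554264967], [0.000896544877486356, -0.9521071545698389, 0.3057632457052506], [-0.0015847511467348572, -0.30576433739274445, -0.9521059072091617]] [-0.6486304790734, -0.041005449276211636, 0.38024028278542465]
```

View pics/scene0.png

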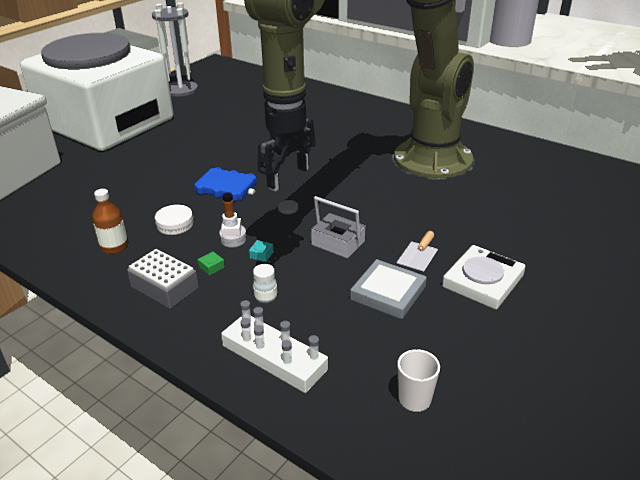

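View pics/side0.png

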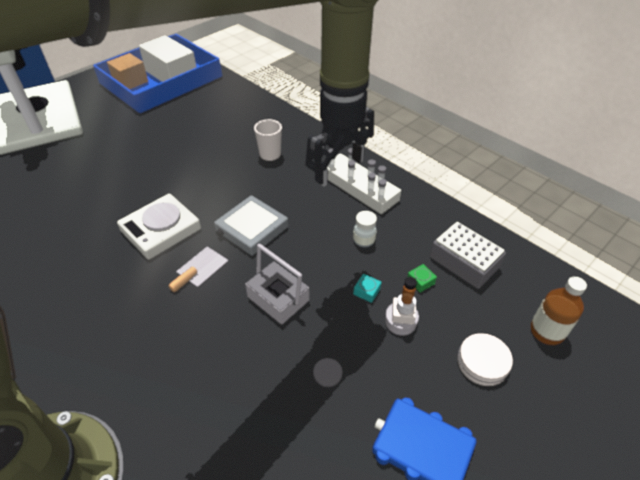

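View pics/wrist0.png

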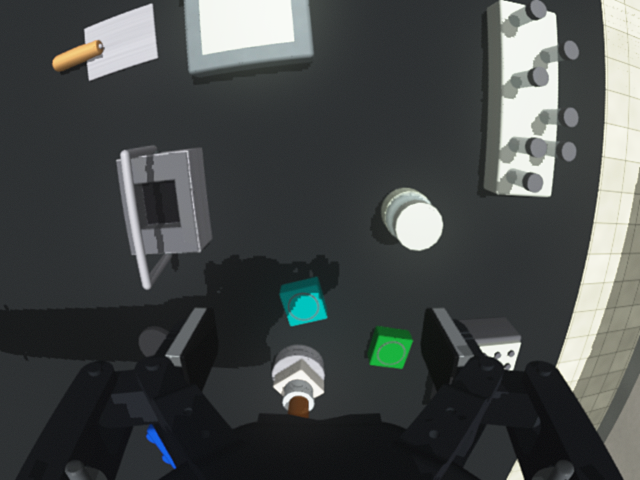

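```bash
cat > h.py <<'E'
from workcell import telemetry, vision, workorder, manip
import cv2, numpy as np
def snap(n,save=None):
    d=vision.snapshot(n); d['n']=n
    if save: cv2.imwrite(f"pics/{save}.png",d["color"][:,:,::-1])
    return d
def ray(d,u,v):
    K=d["K"];x=(u-K[0,2])/K[0,0];y=(v-K[1,2])/K[1,1]
    if d['n']=='wrist':
        r=np.hypot(x,y);c=np.array([x*np.sinc(r/np.pi),y*np.sinc(r/np.pi),np.cos(r)])
    else: c=np.array([x,y,1.])
    return -d["R"].T@d["t"], d["R"].T@c
def onz(d,u,v,z):
    o,r=ray(d,u,v); return o+r*(z-o[2])/r[2]
def tri(obs):
    A=np.zeros((3,3));b=np.zeros(3)
    for d,u,v in obs:
        o,r=ray(d,u,v);r=r/np.linalg.norm(r);P=np.eye(3)-np.outer(r,r);A+=P;b+=P@o
    X=np.linalg.solve(A,b)
    return X,[np.round(np.array(proj(d,X))-[u,v],1) for d,u,v in obs]
def proj(d,X):
    c=d["R"]@np.array(X)+d["t"];K=d["K"]
    if d['n']=='wrist':
        r=np.hypot(c[0],c[1]);th=np.arctan2(r,c[2]);k=th/max(r,1e-9)
        return K[0,0]*c[0]*k+K[0,2],K[1,1]*c[1]*k+K[1,2]
    return K[0,0]*c[0]/c[2]+K[0,2],K[1,1]*c[1]/c[2]+K[1,2]
def crop(d,u0,v0,u1,v1,k,name):
    c=d["color"][v0:v1,u0:u1,::-1];cv2.imwrite(f"pics/{name}.png",cv2.resize(c,None,fx=k,fy=k,interpolation=cv2.INTER_CUBIC))
E
python3 - <<'E'
from h import *
s=snap("scene");d=snap("side");w=snap("wrist")
for x in(s,d,w):print(x['n'],-x["R"].T@x["t"])
a=cv2.resize(s["color"][180:330,180:380,::-1],None,fx=4,fy=4,interpolation=cv2.INTER_CUBIC)
cv2.imwrite("pics/c1.png",a)
crop(d,230,200,450,365,3.6,"c2")
crop(s,330,220,540,330,3.8,"c3")
crop(d,100,170,310,330,3.7,"c4")
E
```

```text
scene [1.46475716 0.67825543 0.8620065 ]
side [ 0.13003371 -0.46280718  0.81376107]
wrist [0.64939574 0.07746915 0.37389294]
```

View pics/c1.png

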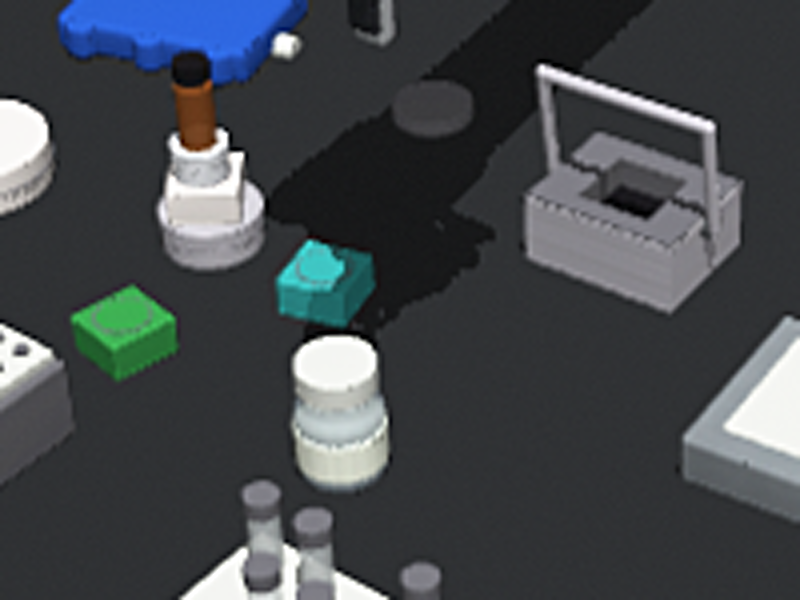

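View pics/c2.png

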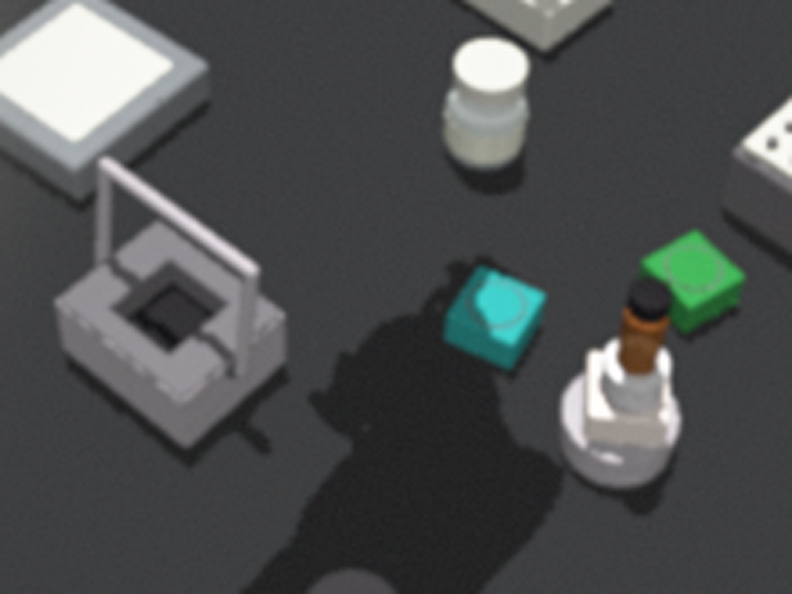

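View pics/c3.png

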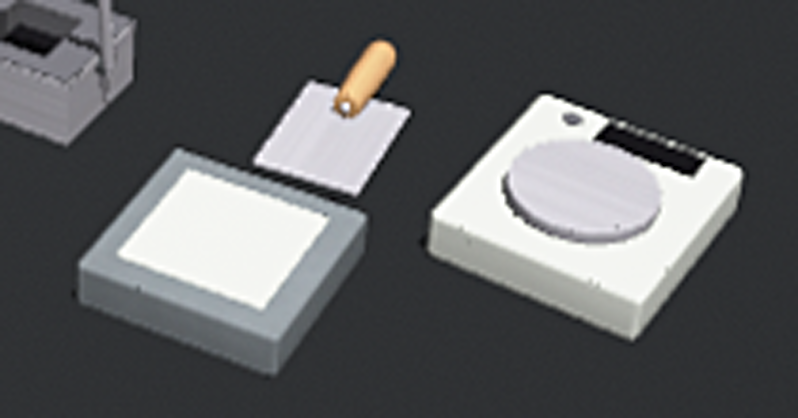

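View pics/c4.png

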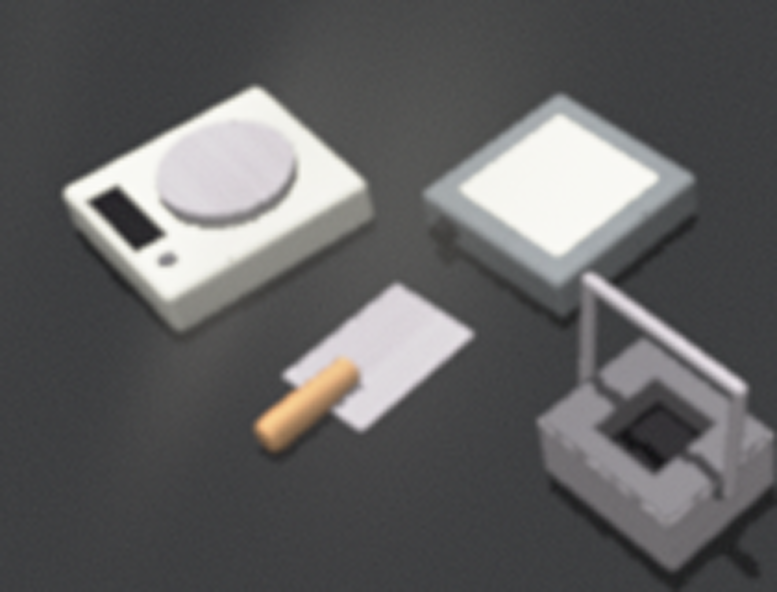

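Run:
```python
from h import *
s=snap("scene");d=snap("side")
S=lambda u,v:(s,180+u/4,180+v/4)
D=lambda u,v:(d,230+u/3.6,200+v/3.6)
print("barA",tri([S(542,70),D(250,270)]),"barB",tri([S(712,127),D(103,163)]))
for p in [(527,200),(670,252),(742,182),(597,132)]: print("carr s",onz(*S(*p),.045))
for p in [(57,305),(185,400),(285,318),(160,225)]: print("carr d",onz(*D(*p),.045))
print("cap",tri([S(191,62),D(650,292)]))
# masks
for x in (s,d):
    hsv=cv2.cvtColor(x["color"],cv2.COLOR_RGB2HSV)
    m=((abs(hsv[...,0].astype(int)-111)<8)&(hsv[...,1]>150)&(hsv[...,2]>205)).astype(np.uint8)*255
    c=max(cv2.findContours(m,0,1)[0],key=cv2.contourArea)
    P=np.array([onz(x,*q,.026)[:2] for q in c[:,0]+0.]).astype(np.float32)
    print("cold",x['n'],cv2.boundingRect(c),cv2.minAreaRect(P*1000))
    # window
    m=((hsv[...,2]>225)&(hsv[...,1]<25)).astype(np.uint8)*255
    for c in cv2.findContours(m,0,1)[0]:
        if cv2.contourArea(c)>300:
            P=np.array([onz(x,*q,.03)[:2] for q in c[:,0]+0.]).astype(np.float32)
            print(x['n'],cv2.boundingRect(c),cv2.minAreaRect(P*1000))
# pan ellipse points from crops
S3=lambda u,v:(s,330+u/3.8,220+v/3.8); D4=lambda u,v:(d,100+u/3.7,170+v/3.7)
for f,ps in((S3,[(508,170),(575,138),(661,196),(592,236)]),(D4,[(158,178),(232,120),(297,160),(215,215)])):
    P=[onz(*f(*p),.042) for p in ps];print("pan",np.round(P,3).tolist(),np.round(np.mean(P,0),4))
```

```text
barA (array([ 0.50259721, -0.04430276,  0.11208457]), [array([-0.3,  0. ]), array([-0.3, -0. ])]) barB (array([0.49683087, 0.06526968, 0.11122704]), [array([-0.9,  0.2]), array([-1. , -0.2])])
carr s [ 0.53388834 -0.03233996  0.045     ]
carr s [0.52860648 0.06248709 0.045     ]
carr s [0.44798071 0.05808131 0.045     ]
carr s [ 0.45325663 -0.04047357  0.045     ]
carr d [0.44744765 0.05133185 0.045     ]
carr d [ 0.45535849 -0.04360025  0.045     ]
carr d [ 0.52930249 -0.04211264  0.045     ]
carr d [0.5248219  0.05444024 0.045     ]
cap (array([ 0.62520369, -0.19946249,  0.12473336]), [array([-0.3, -0. ]), array([-0.5,  0. ])])
cold scene (195, 168, 61, 27) ((461.0111083984375, -374.7264404296875), (107.56598663330078, 135.6888427734375), 15.140730857849121)
scene (1, 457, 52, 23) ((1270.9688720703125, -17.402671813964844), (37.8768310546875, 75.99676513671875), 36.07575607299805)
scene (120, 453, 45, 27) ((1174.25927734375, 124.34107208251953), (35.00129699707031, 62.51287841796875), 0.5033193826675415)
scene (57, 449, 59, 31) ((1225.81494140625, 58.72386169433594), (61.3365440368
[... 2843 characters left out ...]
8295898438, 467.57086181640625), (203.85037231445312, 78.3929672241211), 60.13026428222656)
side (25, 81, 54, 51) ((467.47723388671875, 957.9309692382812), (275.5713195800781, 119.23207092285156), 73.4300308227539)
side (140, 36, 51, 26) ((896.6651000976562, 1030.7078857421875), (168.62289428710938, 101.97179412841797), 89.9622802734375)
side (194, 25, 98, 50) ((1077.2808837890625, 849.1346435546875), (310.043212890625, 216.37062072753906), 89.9346923828125)
pan [[0.448, 0.303, 0.042], [0.4, 0.321, 0.042], [0.422, 0.381, 0.042], [0.475, 0.365, 0.042]] [0.4362 0.3427 0.042 ]
pan [[0.404, 0.359, 0.042], [0.464, 0.371, 0.042], [0.472, 0.313, 0.042], [0.411, 0.308, 0.042]] [0.4377 0.3377 0.042 ]
```

Run:
```python
from h import *
w=snap("wrist")
print([x for x in dir(manip) if x[0]!='_'],getattr(manip,'tips_ahead',None))
for p in [(125,152),(147,285)]:print("bar",onz(w,*p,.1115))
for p in [(158,180),(158,228),(137,180),(178,180),(178,228),(137,228)]:print("pocket",onz(w,*p,.035))
crop(w,100,130,340,300,3.3,"w1")
```

```text
['PlanningError', 'tips_ahead'] 0.019
bar [0.50005772 0.0659865  0.1115    ]
bar [ 0.50524199 -0.04460717  0.1115    ]
pocket [0.49195452 0.03238019 0.035     ]
pocket [ 0.48659831 -0.01641231  0.035     ]
pocket [0.46809751 0.03356362 0.035     ]
pocket [0.51358399 0.03142795 0.035     ]
pocket [ 0.50902988 -0.01663676  0.035     ]
pocket [ 0.46182107 -0.01613202  0.035     ]
```

View pics/w1.png

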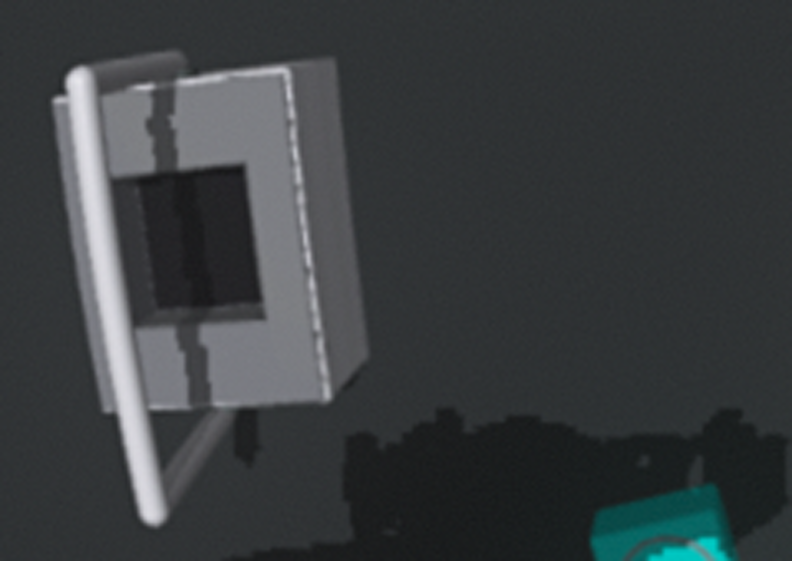

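Request:
{"fn": "move_arm", "kwargs": {"series": [[0,0,0,4,-40,0,0],[0,0,0,8,-80,0,0],[0,0,0,8,-120,0,0],[0,0,0,8,-160,0,0],[0,0,0,8,-187,20,0],[0,0,0,8,-187,60,0],[0,0,0,8,-187,100,0],[0,0,0,8,-187,137,0]], "grip_force": 40}}

```text
t: 1.12
tcp_pos: [0.4628, 0.0079, 0.1127]
tool_rot: [0.001, 0.707, 0.707, 0.001]
ft_force: [0.4, -0.4, -0.6]
finger_gap: 0.001
```

Request:
{"fn": "move_arm", "kwargs": {"series": [[0,0,0,0,15,0,0],[0,0,0,0,27,1,0],[0,0,0,0,38,4,0],[0,0,0,0,48,8,0],[0,0,0,0,57,14,0],[0,0,0,0,66,21,0],[0,0,0,0,74,28,0],[0,0,0,0,74,28,0]]}}

```text
t: 1.78
tcp_pos: [0.5367, 0.0082, 0.0829]
tool_rot: [0.0, 0.707, 0.707, 0.0]
ft_force: [-0.4, 1.0, 0.5]
finger_gap: -0.0
```

Run:
```python
from h import *
s=snap("scene");crop(s,270,150,430,270,4,"s2")
```

```text
(no output)
```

View pics/s2.png

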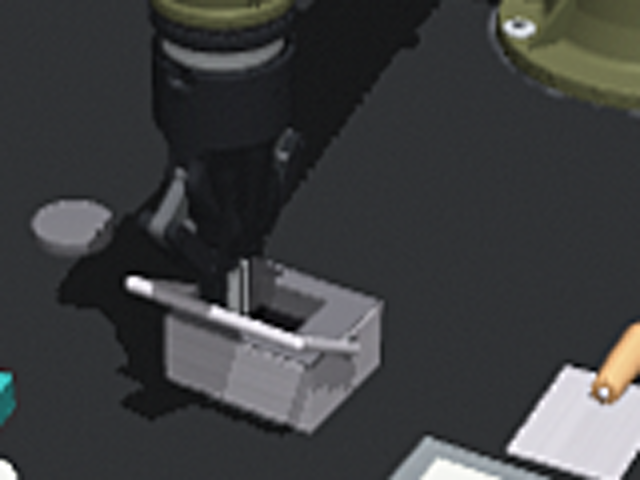

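Request:
{"fn": "move_arm", "kwargs": {"series": [[0,0,0,0,-4,-30,0],[0,0,0,0,10,-45,0],[0,0,0,0,28,-40,0],[0,0,0,0,28,-25,0],[0,0,0,0,28,-12,0],[0,0,0,0,28,0,0],[0,0,0,0,28,8,0],[0,0,0,0,28,10,0]]}}

```text
t: 2.5
tcp_pos: [0.5728, 0.0076, 0.0774]
tool_rot: [0.007, 0.707, 0.707, 0.007]
ft_force: [11.7, 0.4, 5.2]
finger_gap: -0.0
```

Run:
```python
from h import *
s=snap("scene");crop(s,270,150,430,270,4,"s3")
```

```text
(no output)
```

View pics/s3.png

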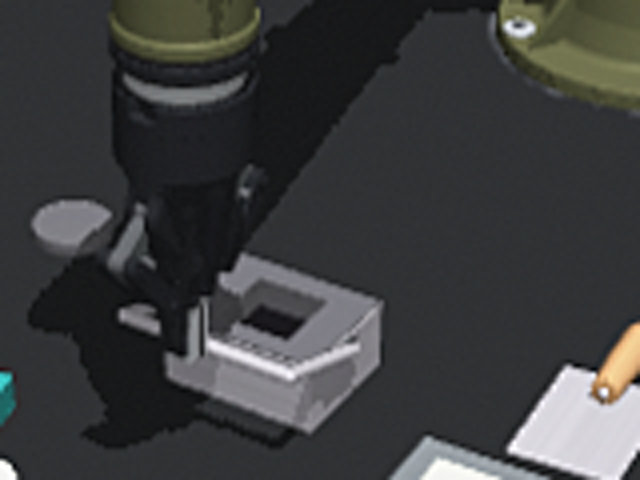

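Request:
{"fn": "move_arm", "kwargs": {"series": [[0,0,0,0,3,-30,0],[0,0,0,0,3,-70,0],[0,0,0,0,3,-110,0],[0,0,0,-30,20,-125,0.3],[0,0,0,-70,30,-125,0.6],[0,0,0,-100,45,-125,1],[0,0,0,-120,52,-125,1],[0,0,0,-120,52,-125,1]]}}

```text
t: 3.22
tcp_pos: [0.6229, -0.1204, 0.2041]
tool_rot: [0.01, 0.71, 0.704, 0.006]
ft_force: [-0.7, -1.2, -0.7]
finger_gap: 0.705
```

Run:
```python
from h import *
s=snap("scene");d=snap("side");w=snap("wrist","w4")
a=s["color"][150:270,270:430,::-1];b=d["color"][230:350,220:380,::-1]
cv2.imwrite("pics/s4.png",cv2.resize(np.vstack([np.hstack([a,b]),np.hstack([s["color"][180:300,190:350,::-1],d["color"][240:360,330:490,::-1]])]),None,fx=2.5,fy=2.5,interpolation=cv2.INTER_CUBIC))
```

```text
(no output)
```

View pics/s4.png

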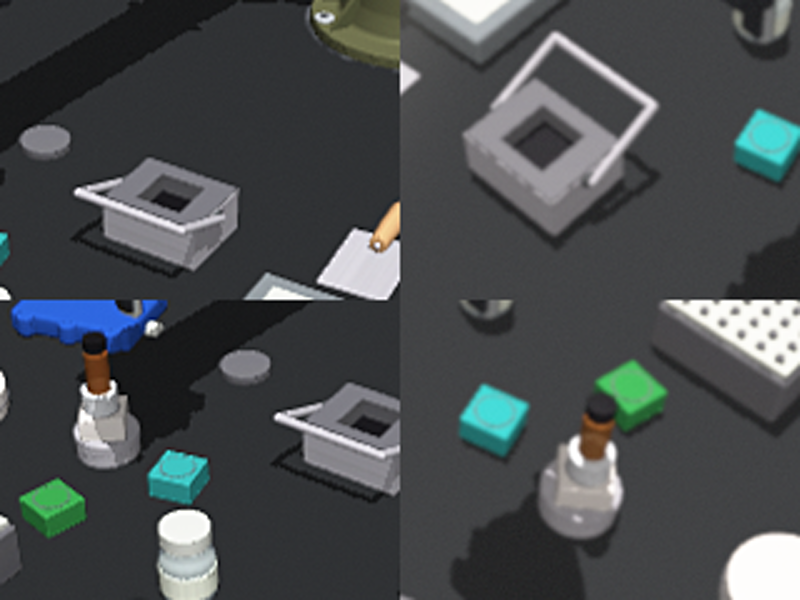

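View pics/w4.png

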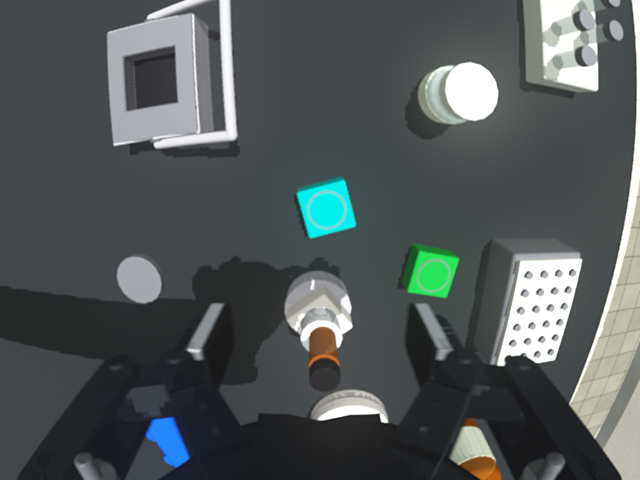

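Run:
```python
from h import *
s=snap("scene");d=snap("side");w=snap("wrist")
A,e=tri([(s,302,226.8),(d,320.8,272)]);B,f=tri([(s,343.2,242.4),(d,282.8,245.2)])
print(A,B,e,f);m=(A+B)/2;print(m,np.arctan2(m[0]-.49,m[2]-.036))
# carrier outline by wrist
for z,ps in((.045,[(108,30),(207,14),(213,128),(113,145)]),):
    P=np.array([onz(w,*p,z) for p in ps]);print(P.round(4),P.mean(0))
P=[onz(w,u,v,.045) for u,v in((124,56),(176,48),(178,103),(128,110))];print(np.mean(P,0),np.round(P,3))
print("cap",tri([(s,189.7+96/2.5-.5,180+(338-300)/2.5),(d,330+(600-400)/2.5,240+(402-300)/2.5)]))
st=telemetry.get_state();print(st['tcp_pos'],st['tool_rot'],st['finger_gap'])
```

```text
[ 0.56128414 -0.04026205  0.06606549] [0.55629326 0.066422   0.06415411] [array([-0.5,  0.1]), array([-0.6, -0.1])] [array([-1.2,  0.2]), array([-1.3, -0.2])]
[0.5587887  0.01307997 0.0651098 ] 1.1704707561707526
[[ 0.4503  0.0608  0.045 ]
 [ 0.5385  0.0604  0.045 ]
 [ 0.5436 -0.0317  0.045 ]
 [ 0.4544 -0.0387  0.045 ]] [0.49669746 0.01268122 0.045     ]
[0.4916143  0.01208109 0.045     ] [[ 0.467  0.035  0.045]
 [ 0.514  0.035  0.045]
 [ 0.515 -0.01   0.045]
 [ 0.471 -0.011  0.045]]
cap (array([ 0.62501931, -0.19909116,  0.12548847]), [array([-0.1, -0. ]), array([-0.1,  0. ])])
[ 0.62222195 -0.1105246   0.20376125] [0.00697828 0.70615435 0.70798685 0.00720826] 1.0003229274790844
```

```bash
cat >> h.py <<'E'
from scipy.spatial.transform import Rotation as Ro
def rel(p,yaw=0):
    """row numbers to reach world p, tool down, jaw axis (tool y) at angle yaw(deg) from world x"""
    s=telemetry.get_state();q=s['tool_rot'];R0=Ro.from_quat([q[1],q[2],q[3],q[0]])
    RT=Ro.from_euler('z',yaw,degrees=True)*Ro.from_matrix([[0,1,0],[1,0,0],[0,0,-1]])
    return np.round((R0.inv()*RT).as_rotvec(degrees=True),1).tolist(), np.round(R0.inv().apply(np.array(p)-s['tcp_pos'])*1000,1).tolist(), np.round(s['tcp_pos'],4).tolist()
E
python3 -c "
from h import *
for p in [(.557,.0085,.204),(.557,.0085,.11),(.558,.0085,.073)]:print(rel(p))"
```

```text
([1.1, -0.0, 0.1], [119.2, -64.9, -1.5], [0.6222, -0.1105, 0.2038])
([1.1, -0.0, 0.1], [119.2, -66.8, 92.5], [0.6222, -0.1105, 0.2038])
([1.1, -0.0, 0.1], [119.2, -66.5, 129.5], [0.6222, -0.1105, 0.2038])
```

Request:
{"fn": "move_arm", "kwargs": {"series": [[1.1,0,0.1,36,-20,0,0],[1.1,0,0.1,72,-40,0,0],[1.1,0,0.1,105,-58,0,0],[1.1,0,0.1,119,-66,25,0],[1.1,0,0.1,119,-67,60,0],[1.1,0,0.1,119,-67,92,0],[1.1,0,0.1,119,-67,112,0],[1.1,0,0.1,119,-66,120,0]]}}

```text
t: 4.18
tcp_pos: [0.5556, 0.0097, 0.0794]
tool_rot: [-0.002, 0.706, 0.708, -0.001]
ft_force: [-1.4, 0.1, 0.9]
finger_gap: 0.001
```

Request:
{"fn": "move_arm", "kwargs": {"series": [[0,0,0,0,1,6,0],[0,0,0,0,2,12,0],[0,0,0,0,2,12,0]]}}

```text
t: 4.43
tcp_pos: [0.557, 0.0106, 0.0696]
tool_rot: [-0.003, 0.706, 0.709, -0.002]
ft_force: [-8.0, 0.2, 10.2]
finger_gap: -0.003
```

Run:
```python
from h import *
d=snap("side");crop(d,200,200,360,320,4,"d5")
print(rel((.5575,.0085,.2)),rel((.625,-.10,.2)))
```

```text
([-0.4, -0.0, 0.2], [-2.0, -0.3, -130.4], [0.557, 0.0106, 0.0696]) ([-0.4, -0.0, 0.2], [-110.7, 66.7, -130.9], [0.557, 0.0106, 0.0696])
```

View pics/d5.png

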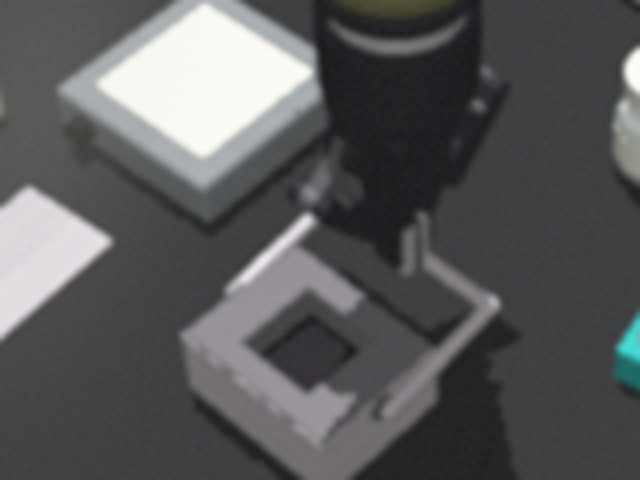

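Request:
{"fn": "move_arm", "kwargs": {"series": [[-0.4,0,0.2,0,0,-40,0],[-0.4,0,0.2,0,0,-80,0],[-0.4,0,0.2,-10,5,-120,0.5],[-0.4,0,0.2,-45,20,-132,1],[-0.4,0,0.2,-82,35,-132,1],[-0.4,0,0.2,-120,50,-132,1],[-0.4,0,0.2,-155,60,-132,1],[-0.4,0,0.2,-190,67,-132,1]]}}

```text
t: 5.15
tcp_pos: [0.6272, -0.1809, 0.2029]
tool_rot: [0.001, 0.707, 0.708, 0.002]
ft_force: [0.5, 0.7, 0.2]
finger_gap: 0.846
```

Run:
```python
from h import *
s=snap("scene");d=snap("side");w=snap("wrist")
a=s["color"][150:270,270:430,::-1];b=d["color"][230:350,220:380,::-1]
cv2.imwrite("pics/s6.png",cv2.resize(np.hstack([a,b]),None,fx=2.5,fy=2.5,interpolation=cv2.INTER_CUBIC))
print(rel((.625,-.1992,.15)),rel((.625,-.1992,.112)))
```

```text
([0.1, 0.1, -0.3], [-15.1, -0.7, 52.1], [0.6257, -0.184, 0.202]) ([0.1, 0.1, -0.3], [-15.1, -0.8, 90.1], [0.6257, -0.184, 0.202])
```

View pics/s6.png

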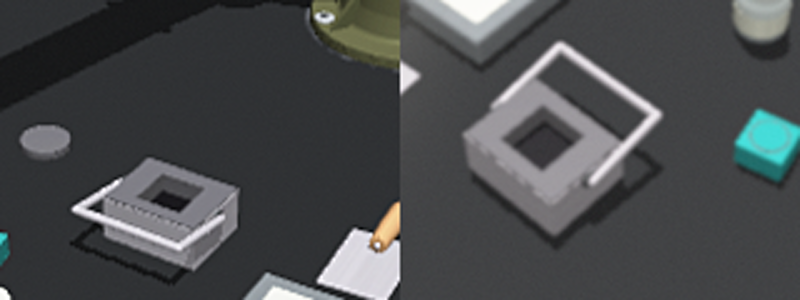

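Request:
{"fn": "move_arm", "kwargs": {"series": [[0,0,0,-15,-1,20,1],[0,0,0,-15,-1,50,1],[0,0,0,-15,-1,75,1],[0,0,0,-15,-1,90,0.7],[0,0,0,-15,-1,90,0.5],[0,0,0,-15,-1,90,0.38],[0,0,0,-15,-1,90,0.38],[0,0,0,-15,-1,90,0.38]], "grip_force": 25}}

```text
t: 5.97
tcp_pos: [0.6263, -0.1989, 0.1145]
tool_rot: [0.003, 0.709, 0.705, 0.001]
ft_force: [0.6, -0.4, -0.7]
finger_gap: 0.376
```

Run:
```python
from h import *
s=snap("scene");d=snap("side");w=snap("wrist")
a=s["color"][160:280,160:320,::-1];b=d["color"][230:350,330:490,::-1]
cv2.imwrite("pics/s7.png",cv2.resize(np.hstack([a,b]),None,fx=2.5,fy=2.5,interpolation=cv2.INTER_CUBIC))
crop(w,220,280,420,440,4,"w7")
print(telemetry.get_state()['finger_gap'],rel((.625,-.1992,.112)))
```

```text
0.3785007626367866 ([0.3, 0.1, -0.3], [0.0, -0.6, 1.6], [0.6256, -0.1992, 0.1136])
```

View pics/s7.png

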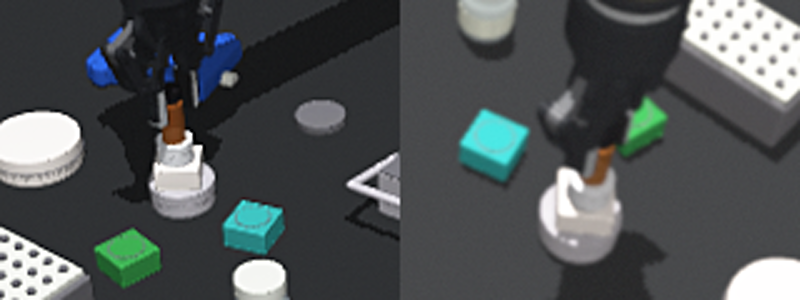

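View pics/w7.png

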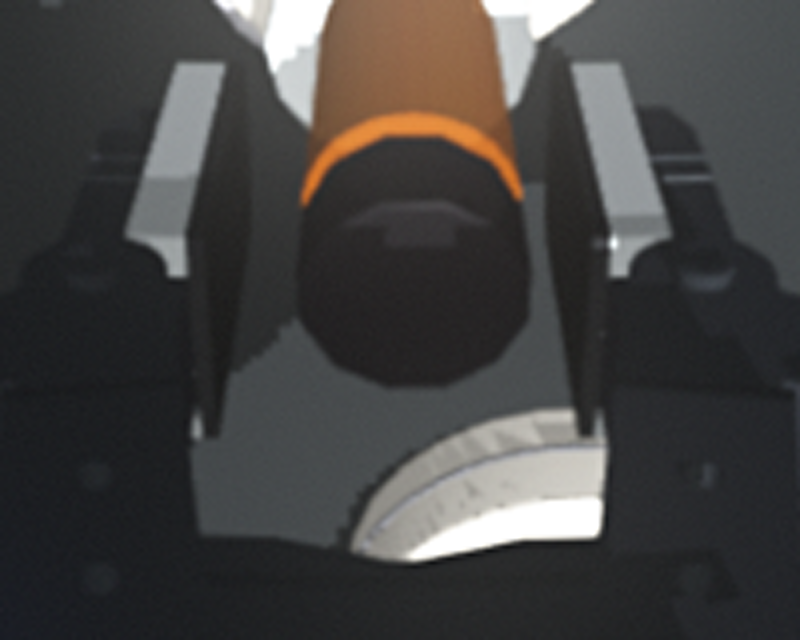

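Request:
{"fn": "move_arm", "kwargs": {"series": [[0.3,0,0,0,1,1.5,0.34],[0.3,0,0,0,1,1.5,0.3],[0.3,0,0,0,1,1.5,0.26],[0.3,0,0,0,1,1.5,0.22],[0.3,0,0,0,1,1.5,0.15],[0.3,0,0,0,1,1.5,0.1],[0.3,0,0,0,1,1.5,0.1]]}}

```text
t: 6.7
tcp_pos: [0.6269, -0.1992, 0.1123]
tool_rot: [0.001, 0.709, 0.705, -0.001]
ft_force: [-0.3, 1.4, 1.6]
finger_gap: 0.25
```

Run:
```python
from h import *
s=snap("scene");d=snap("side");w=snap("wrist")
a=s["color"][160:280,160:320,::-1];b=d["color"][230:350,330:490,::-1]
cv2.imwrite("pics/s8.png",cv2.resize(np.hstack([a,b]),None,fx=2.5,fy=2.5,interpolation=cv2.INTER_CUBIC))
print(telemetry.get_state()['finger_gap'],rel((.4905,.0095,.20)))
```

```text
0.24664803592918935 ([-0.0, 0.1, -0.3], [207.8, -137.6, -88.1], [0.6269, -0.1992, 0.1123])
```

View pics/s8.png

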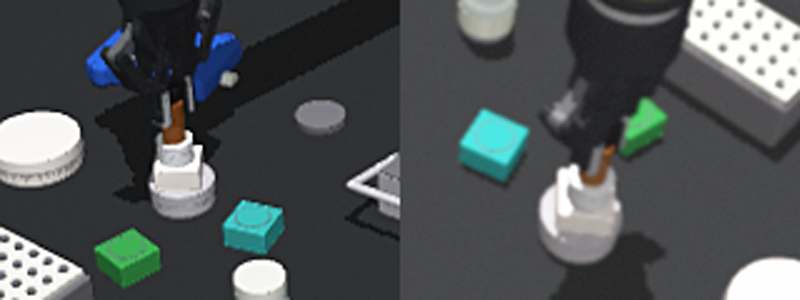

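Request:
{"fn": "move_arm", "kwargs": {"series": [[0,0,-0.1,0,0,-12,0.1],[0,0,-0.2,0,0,-35,0.1],[0,0,-0.3,10,-8,-50,0.1],[0,0,-0.3,40,-27,-55,0.1],[0,0,-0.3,75,-50,-55,0.1],[0,0,-0.3,110,-73,-55,0.1],[0,0,-0.3,145,-96,-55,0.1],[0,0,-0.3,170,-113,-55,0.1]]}}

```text
t: 7.52
tcp_pos: [0.5127, -0.0254, 0.1674]
tool_rot: [0.0, 0.706, 0.708, -0.001]
ft_force: [0.9, 0.4, 0.5]
finger_gap: 0.25
```

Run:
```python
from h import *
s=snap("scene","s9");d=snap("side");w=snap("wrist","w9")
print(telemetry.get_state()['finger_gap'],rel((.490,.0095,.165)))
```

```text
0.25005581631492013 ([0.0, 0.1, 0.3], [35.6, -23.7, 2.7], [0.5138, -0.026, 0.1678])
```

View pics/s9.png

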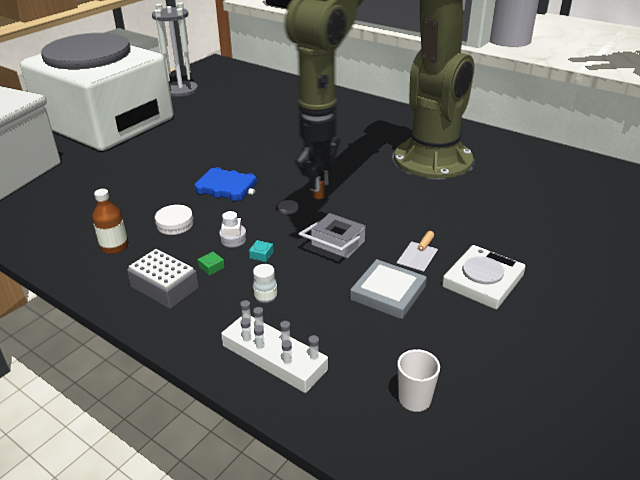

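View pics/w9.png

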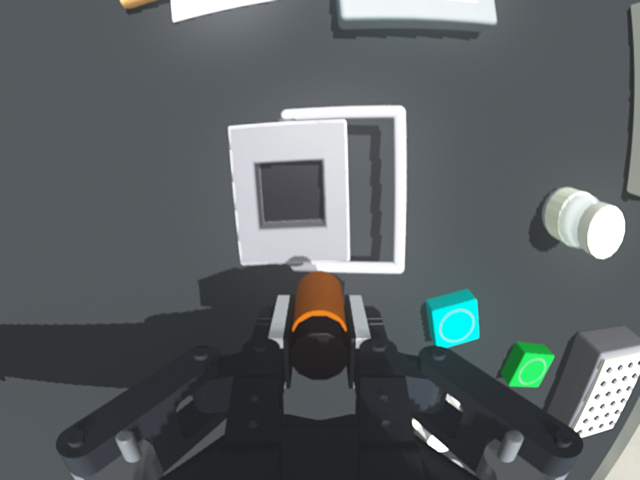

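Run:
```python
from h import *
w=snap("wrist");s=snap("scene");d=snap("side")
for ps in ([(257,163),(323,158),(326,226),(264,229)],[(229,127),(347,120),(351,262),(240,265)]):
    P=np.array([onz(w,*p,.045) for p in ps]);print(P.round(3).tolist(),P.mean(0))
m=[onz(w,u,v,z) for z in(.049,.06) for u,v in((398,110),(398,265))];print("bar",np.round(m,3))
b=cv2.resize(np.hstack([s["color"][200:260,200:270,::-1],d["color"][270:350,370:440,::-1][:60]]),None,fx=5.5,fy=5.5,interpolation=cv2.INTER_CUBIC);cv2.imwrite("pics/s10.png",b)
P=np.mean([onz(w,*p,.045) for p in [(257,163),(323,158),(326,226),(264,229)]],0)
print(rel((P[0],P[1],.165)),rel((P[0],P[1],.0685)))
```

```text
[[0.472, 0.027, 0.045], [0.516, 0.031, 0.045], [0.518, -0.016, 0.045], [0.475, -0.018, 0.045]] [0.49512917 0.00583269 0.045     ]
[[0.453, 0.052, 0.045], [0.531, 0.056, 0.045], [0.536, -0.043, 0.045], [0.456, -0.046, 0.045]] [0.49417643 0.00505004 0.045     ]
bar [[ 0.564  0.064  0.049]
 [ 0.57  -0.043  0.049]
 [ 0.562  0.063  0.06 ]
 [ 0.567 -0.039  0.06 ]]
([0.0, 0.2, -0.1], [35.6, -20.3, 2.3], [0.5154, -0.0298, 0.1675]) ([0.0, 0.2, -0.1], [35.9, -20.4, 98.8], [0.5154, -0.0298, 0.1675])
```

View pics/s10.png

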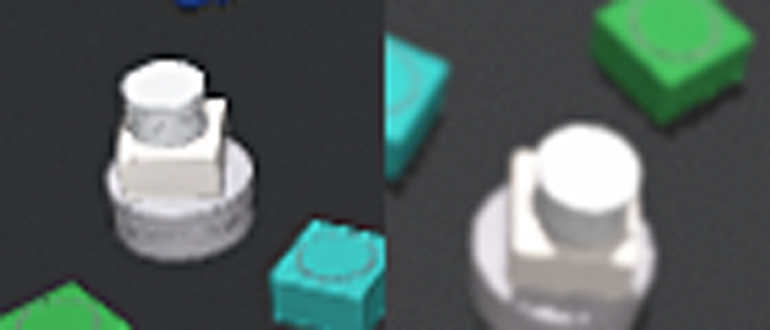

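Request:
{"fn": "move_arm", "kwargs": {"series": [[0,0.2,0,20,-12,0,0.1],[0,0.2,0,37,-23,0,0.1],[0,0.2,0,37,-23,10,0.1],[0,0.2,0,37,-23,35,0.1],[0,0.2,0,37,-23,60,0.1],[0,0.2,0,37,-23,80,0.1],[0,0.2,0,37,-23,90,0.1],[0,0.2,0,37,-23,95,0.1]]}}

```text
t: 8.48
tcp_pos: [0.4918, 0.0056, 0.0704]
tool_rot: [-0.001, 0.709, 0.706, -0.001]
ft_force: [0.1, -0.7, -0.0]
finger_gap: 0.247
```

Run:
```python
from h import *
s=snap("scene");d=snap("side");w=snap("wrist")
cv2.imwrite("pics/s11.png",cv2.resize(np.hstack([s["color"][170:270,270:400,::-1],d["color"][230:330,220:350,::-1]]),None,fx=3,fy=3,interpolation=cv2.INTER_CUBIC))
crop(w,220,130,440,400,2.2,"w11")
print(rel((.492,.0075,.068)),telemetry.get_state()['ft_force'])
```

```text
([0.1, -0.0, -0.2], [1.1, -1.2, 4.7], [0.4932, 0.0064, 0.0727]) [-0.23010485 -0.38580187  0.20099165]
```

View pics/s11.png

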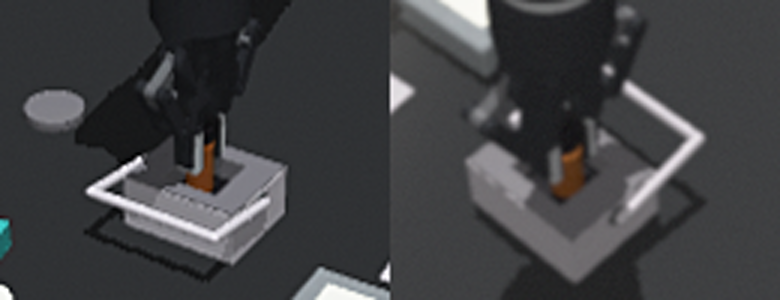

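View pics/w11.png

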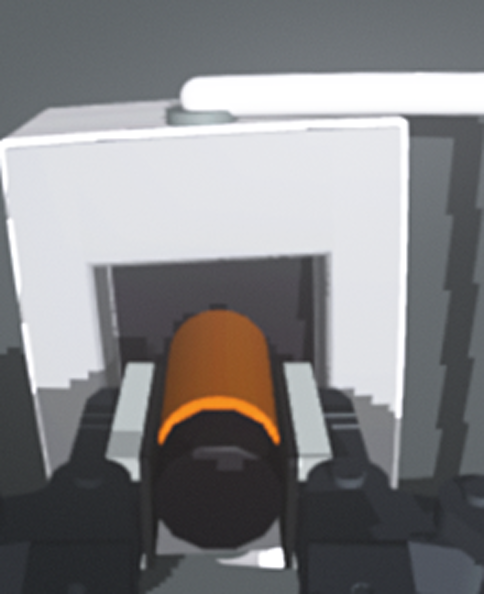

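Request:
{"fn": "move_arm", "kwargs": {"series": [[0,0,0,0,0,2.5,0.1],[0,0,0,0,0,5,0.1],[0,0,0,0,0,5.5,0.1]]}}

```text
t: 8.88
tcp_pos: [0.4937, 0.0063, 0.0677]
tool_rot: [0.001, 0.708, 0.706, 0.001]
ft_force: [0.5, -0.2, -0.1]
finger_gap: 0.247
```

Request:
{"fn": "move_arm", "kwargs": {"series": [[0,0,0,0,0,1,0.1],[0,0,0,0,0,1,0.1],[0,0,0,0,0,1,0.28],[0,0,0,0,0,1,0.36],[0,0,0,0,0,1,0.42],[0,0,0,0,0,1,0.42],[0,0,0,0,0,-15,0.42],[0,0,0,0,0,-50,0.42]]}}

```text
t: 9.55
tcp_pos: [0.49, 0.0062, 0.1141]
tool_rot: [-0.003, 0.708, 0.706, -0.002]
ft_force: [0.8, 0.3, -0.5]
finger_gap: 0.424
```

Run:
```python
from h import *
s=snap("scene");d=snap("side");w=snap("wrist")
cv2.imwrite("pics/s12.png",cv2.resize(np.hstack([s["color"][170:270,270:400,::-1],d["color"][230:330,220:350,::-1]]),None,fx=3,fy=3,interpolation=cv2.INTER_CUBIC))
S=lambda u,v:(s,200+u/5.5,200+v/5.5); D=lambda u,v:(d,370+(u-385)/5.5,270+v/5.5)
# small dish top ellipse in s10: left/right/top/bottom
print("small",[np.mean([onz(*f(*p),.070) for p in ps],0).round(4) for f,ps in((S,[(121,91),(206,91),(164,61),(164,119)]),(D,[(537,170),(641,170),(589,124),(589,216)]))])
print("large",[np.mean([onz(*f(*p),.024) for p in ps],0).round(4) for f,ps in((S,[(107,181),(254,181)]),(D,[(470,247),(656,247)]))])
print("blk",[onz(*S(*p),.048).round(4) for p in[(118,157),(222,166),(226,102)]],[onz(*D(*p),.048).round(4) for p in[(512,152),(507,255),(636,265)]])
print(rel((.627,-.199,.2)))
```

```text
small [array([ 0.6273, -0.1972,  0.07  ]), array([ 0.6242, -0.203 ,  0.07  ])]
large [array([ 0.626 , -0.1946,  0.024 ]), array([ 0.6224, -0.2009,  0.024 ])]
blk [array([ 0.6522, -0.2028,  0.048 ]), array([ 0.632 , -0.1628,  0.048 ]), array([ 0.5953, -0.1935,  0.048 ])] [array([ 0.6258, -0.1719,  0.048 ]), array([ 0.5916, -0.1977,  0.048 ]), array([ 0.6191, -0.2305,  0.048 ])]
([0.5, -0.0, -0.2], [-204.9, 132.5, -78.8], [0.4958, 0.0064, 0.1203])
```

View pics/s12.png

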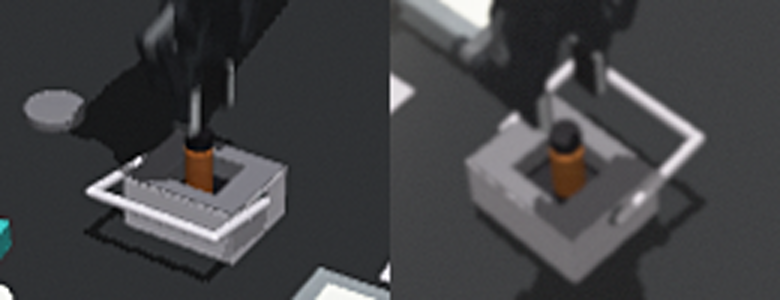

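Request:
{"fn": "move_arm", "kwargs": {"series": [[0.5,0,0,0,0,-40,0.5],[0.5,0,0,-25,22,-78,0.6],[0.5,0,0,-55,48,-80,0.8],[0.5,0,0,-85,75,-80,1],[0.5,0,0,-112,102,-80,1],[0.5,0,0,-132,125,-80,1],[0.5,0,0,-136,132,-80,1],[0.5,0,0,-136,132,-80,1]]}}

```text
t: 10.37
tcp_pos: [0.6272, -0.1322, 0.1993]
tool_rot: [-0.001, 0.709, 0.705, -0.001]
ft_force: [-0.8, -0.0, -0.4]
finger_gap: 1.001
```

Run:
```python
from h import *
s=snap("scene");d=snap("side");w=snap("wrist");w=snap("wrist")
crop(w,220,180,420,330,4,"w13")
cv2.imwrite("pics/s13.png",cv2.resize(np.hstack([s["color"][170:270,270:400,::-1],d["color"][230:330,220:350,::-1]]),None,fx=3,fy=3,interpolation=cv2.INTER_CUBIC))
print(telemetry.get_state()['tcp_pos'])
```

```text
[ 0.62587586 -0.12809114  0.20083271]
```

View pics/w13.png

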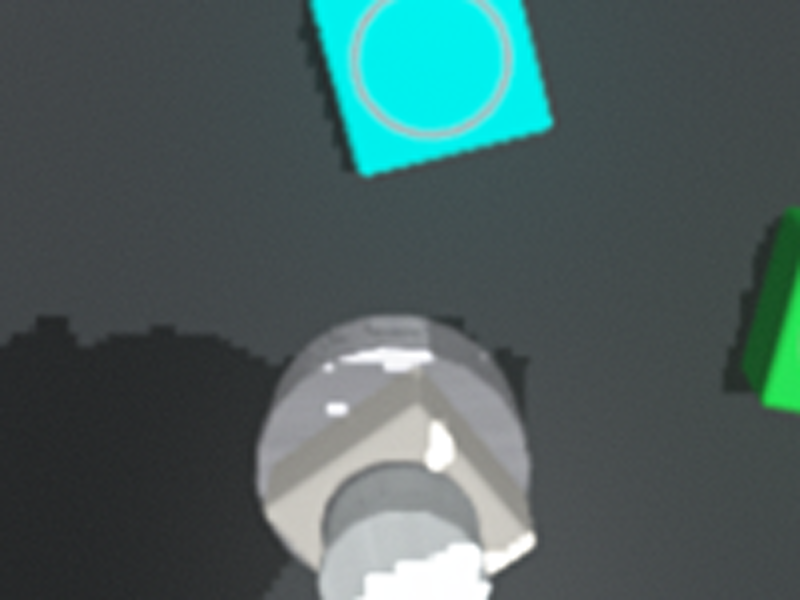

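View pics/s13.png

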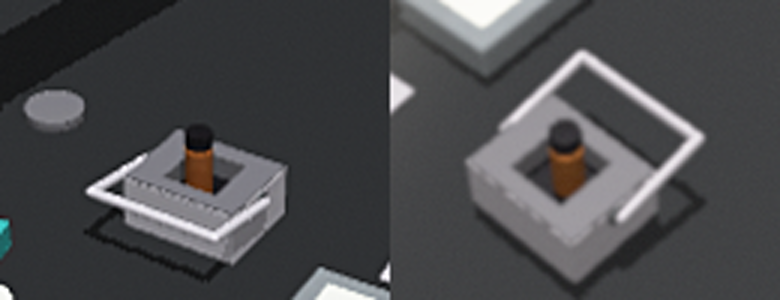

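Run:
```python
from h import *
w=snap("wrist")
W=lambda u,v:(w,220+u/4,180+v/4)
P=[onz(*W(*p),.048) for p in[(265,507),(420,402),(532,540)]];print(np.round(P,4))
a=P[0]-P[1];b=P[2]-P[1];print(np.degrees(np.arctan2(a[1],a[0]))%90,np.degrees(np.arctan2(b[1],b[0]))%90,np.linalg.norm(a),np.linalg.norm(b),(P[0]+P[2])/2)
print("small u", onz(*W(320,575),.07),onz(*W(488,575),.07))
print("large u", onz(*W(257,465),.024),onz(*W(530,465),.024))
print(rel((.626,-.200,.0695)))
```

```text
[[ 0.5975 -0.1961  0.048 ]
 [ 0.6299 -0.1718  0.048 ]
 [ 0.6539 -0.204   0.048 ]]
36.81706232910571 36.65146680128023 0.04046718158692305 0.04013546850328028 [ 0.6257125  -0.20004638  0.048     ]
small u [ 0.61008813 -0.1997005   0.07      ] [ 0.64323464 -0.19971631  0.07      ]
large u [ 0.59367195 -0.19795232  0.024     ] [ 0.6551675  -0.19792573  0.024     ]
([-0.1, -0.1, -0.1], [-72.0, 0.2, 131.6], [0.626, -0.1282, 0.2012])
```

Request:
{"fn": "move_arm", "kwargs": {"series": [[0,0,0,-36,0,0,1],[0,0,0,-71,0.5,20,1],[0,0,0,-72,0.5,60,0.8],[0,0,0,-72,0.5,95,0.7],[0,0,0,-72,0.5,120,0.6],[0,0,0,-72,0.5,130,0.52],[0,0,0,-72,0.5,130,0.52],[0,0,0,-72,0.5,130,0.52]]}}

```text
t: 11.28
tcp_pos: [0.6268, -0.1993, 0.0722]
tool_rot: [-0.001, 0.707, 0.707, 0.001]
ft_force: [0.3, -0.2, 0.3]
finger_gap: 0.522
```

Run:
```python
from h import *
s=snap("scene");d=snap("side");w=snap("wrist")
cv2.imwrite("pics/s14.png",cv2.resize(np.hstack([s["color"][180:260,180:280,::-1],d["color"][270:350,350:450,::-1]]),None,fx=4,fy=4,interpolation=cv2.INTER_CUBIC))
crop(w,220,280,420,440,4,"w14")
print(rel((.6266,-.1998,.0695)))
```

```text
([0.2, -0.0, -0.0], [0.4, -1.5, 4.5], [0.628, -0.2002, 0.074])
```

View pics/s14.png

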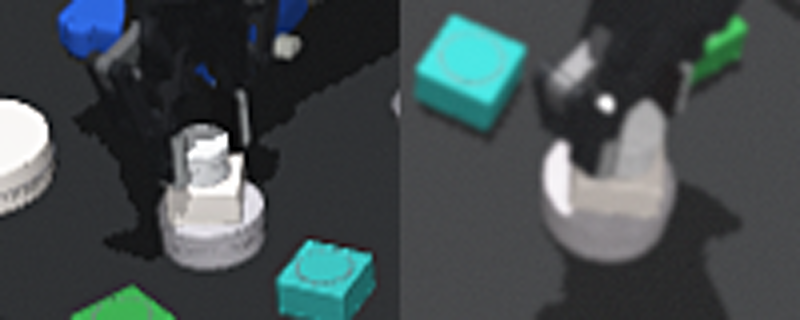

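View pics/w14.png

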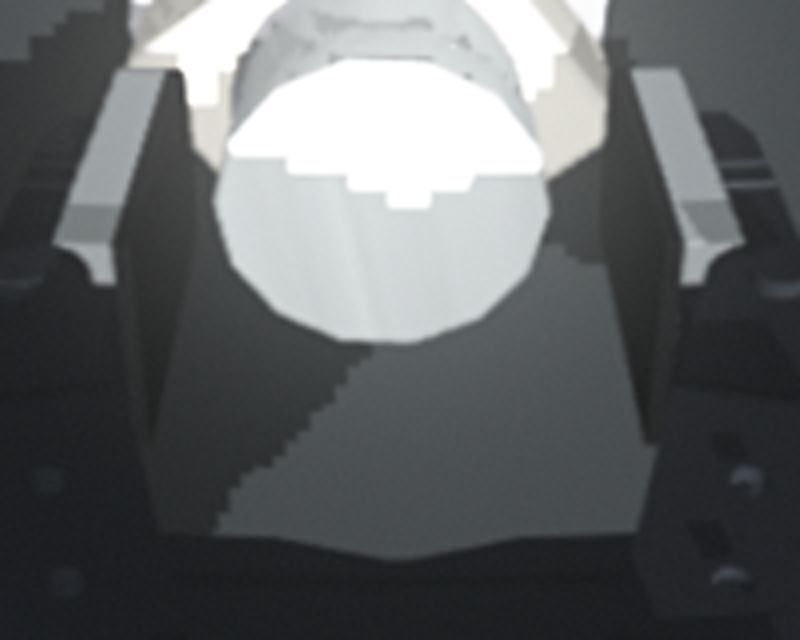

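Request:
{"fn": "move_arm", "kwargs": {"series": [[0,0,0,0,-1.5,2,0.5],[0,0,0,0,-1.5,3.5,0.47],[0,0,0,0,-1.5,3.5,0.44],[0,0,0,0,-1.5,3.5,0.41],[0,0,0,0,-1.5,3.5,0.38],[0,0,0,0,-1.5,3.5,0.3],[0,0,0,0,-1.5,3.5,0.25],[0,0,0,0,-1.5,3.5,0.25]], "grip_force": 30}}

```text
t: 12.1
tcp_pos: [0.6267, -0.2002, 0.0709]
tool_rot: [0.001, 0.707, 0.707, 0.001]
ft_force: [-2.1, 0.8, 4.5]
finger_gap: 0.381
```

Run:
```python
from h import *
s=snap("scene");d=snap("side");w=snap("wrist")
cv2.imwrite("pics/s15.png",cv2.resize(np.hstack([s["color"][180:260,180:280,::-1],d["color"][270:350,350:450,::-1]]),None,fx=4,fy=4,interpolation=cv2.INTER_CUBIC))
print(rel((.437,.34,.19)))
```

```text
([0.2, -0.0, -0.0], [540.2, -189.5, -119.6], [0.6267, -0.2003, 0.0709])
```

View pics/s15.png

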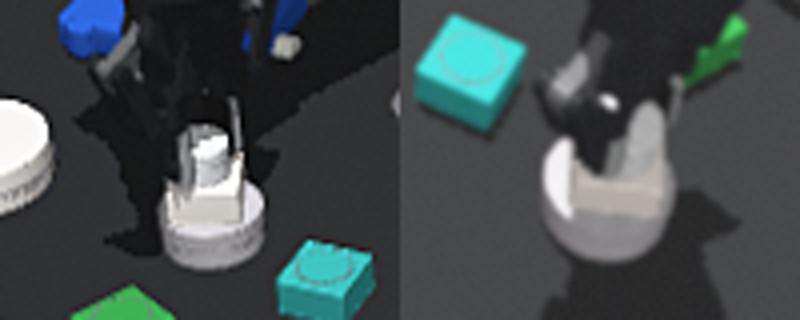

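Request:
{"fn": "move_arm", "kwargs": {"series": [[0,0,0,0,0,-5,0.25],[0,0,0,0,0,-12,0.25],[0,0,0,0,0,-25,0.25],[0,0,0,0,0,-40,0.25],[0,0,0,0,0,-40,0.25]]}}

```text
t: 12.67
tcp_pos: [0.6288, -0.201, 0.1151]
tool_rot: [0.004, 0.707, 0.707, 0.003]
ft_force: [0.5, -0.0, -0.2]
finger_gap: 0.381
```

Run:
```python
from h import *
s=snap("scene");d=snap("side");w=snap("wrist")
cv2.imwrite("pics/s16.png",cv2.resize(np.hstack([s["color"][180:260,180:280,::-1],d["color"][270:350,350:450,::-1]]),None,fx=4,fy=4,interpolation=cv2.INTER_CUBIC))
print(rel((.437,.34,.19)),telemetry.get_state()['finger_gap'])
```

```text
([0.2, -0.0, -0.0], [540.1, -189.5, -79.6], [0.6265, -0.2002, 0.111]) 0.3868233312184356
```

View pics/s16.png

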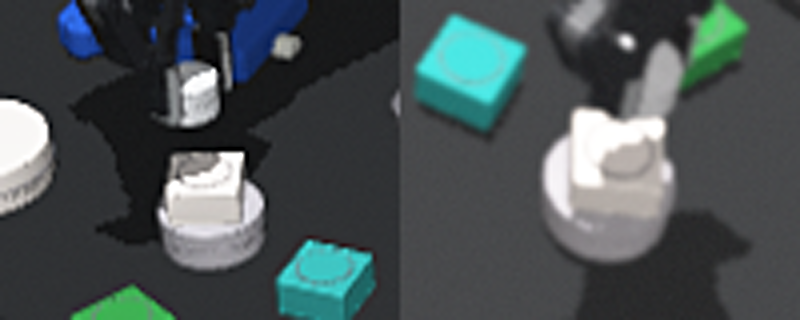

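Request:
{"fn": "move_arm", "kwargs": {"series": [[0,0,0,10,-4,-25,0.25],[0,0,0,40,-14,-50,0.25],[0,0,0,75,-26,-65,0.25],[0,0,0,112,-39,-65,0.25],[0,0,0,150,-53,-65,0.25],[0,0,0,187,-66,-65,0.25],[0,0,0,225,-79,-65,0.25],[0,0,0,262,-92,-65,0.25]]}}

```text
t: 13.48
tcp_pos: [0.5328, 0.0635, 0.1749]
tool_rot: [0.001, 0.707, 0.707, 0.001]
ft_force: [0.2, 0.3, -1.3]
finger_gap: 0.385
```

Request:
{"fn": "move_arm", "kwargs": {"series": [[0,0,0,38,-13,0,0.25],[0,0,0,76,-27,0,0.25],[0,0,0,114,-40,0,0.25],[0,0,0,152,-53,0,0.25],[0,0,0,185,-65,0,0.25],[0,0,0,210,-73,0,0.25],[0,0,0,215,-75,0,0.25],[0,0,0,215,-75,0,0.25]]}}

```text
t: 14.15
tcp_pos: [0.4561, 0.2808, 0.1739]
tool_rot: [0.0, 0.705, 0.709, 0.0]
ft_force: [0.2, -0.1, -0.8]
finger_gap: 0.388
```

Run:
```python
from h import *
snap("wrist");w=snap("wrist","w17")
print(rel((.437,.34,.17)),telemetry.get_state()['finger_gap'])
```

```text
([0.1, 0.1, -0.1], [62.7, -21.2, 3.8], [0.4581, 0.2772, 0.174]) 0.3844470557537516
```

View pics/w17.png

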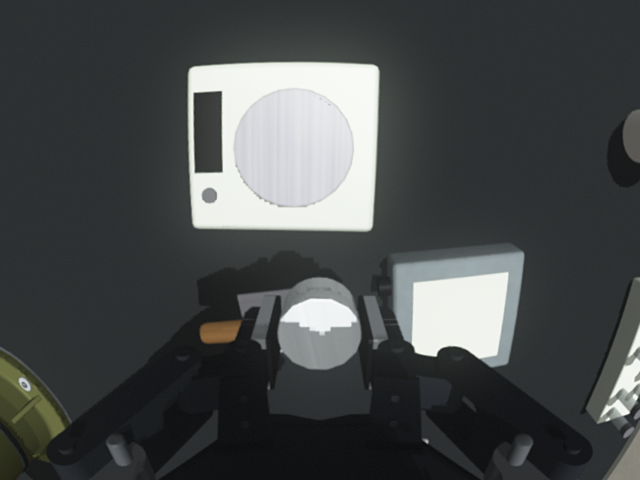

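Run:
```python
from h import *
w=snap("wrist")
P=np.array([onz(w,*p,.042) for p in[(234,147),(354,147),(294,88),(294,207)]]);print(P.round(4),P[:2].mean(0),P[2:].mean(0))
print(rel((.4375,.341,.1)),rel((.4375,.341,.068)))
```

```text
[[0.399  0.3418 0.042 ]
 [0.4819 0.3407 0.042 ]
 [0.4411 0.3815 0.042 ]
 [0.4402 0.2984 0.042 ]] [0.44040571 0.34126462 0.042     ] [0.44067066 0.33995987 0.042     ]
([0.1, 0.1, -0.2], [64.5, -21.4, 74.0], [0.4586, 0.2766, 0.1741]) ([0.1, 0.1, -0.2], [64.5, -21.4, 106.0], [0.4586, 0.2766, 0.1741])
```

Pan is centred at pixel (294,147), i.e. about (0.439, 0.340). Placing.

Request:
{"fn": "move_arm", "kwargs": {"series": [[0,0,0,35,-11,0,0.25],[0,0,0,64,-20,10,0.25],[0,0,0,64,-20,45,0.25],[0,0,0,64,-20,75,0.25],[0,0,0,64,-20,92,0.25],[0,0,0,64,-20,101,0.25],[0,0,0,64,-20,105,0.25],[0,0,0,64,-20,107,0.25]]}}

```text
t: 14.97
tcp_pos: [0.4399, 0.3395, 0.0669]
tool_rot: [0.001, 0.709, 0.705, 0.0]
ft_force: [0.4, 0.0, 0.6]
finger_gap: 0.385
```

Run:
```python
from h import *
s=snap("scene");d=snap("side");w=snap("wrist")
cv2.imwrite("pics/s18.png",cv2.resize(np.hstack([s["color"][220:320,430:560,::-1],d["color"][170:270,100:230,::-1]]),None,fx=3,fy=3,interpolation=cv2.INTER_CUBIC))
print(rel((.439,.34,.065)),telemetry.get_state()['ft_force'])
```

```text
([0.2, 0.0, -0.2], [-0.7, -1.1, 3.3], [0.4401, 0.3407, 0.0683]) [-0.28245487  0.60630691  0.34479815]
```

View pics/s18.png

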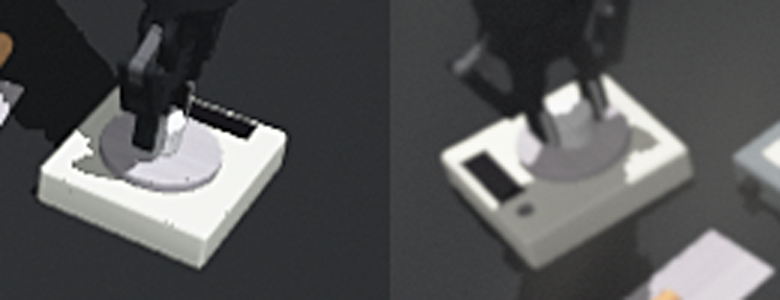

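Request:
{"fn": "move_arm", "kwargs": {"series": [[0,0,0,0,0,1.5,0.25],[0,0,0,0,0,3,0.25],[0,0,0,0,0,3,0.25]]}}

```text
t: 15.37
tcp_pos: [0.4404, 0.3408, 0.0658]
tool_rot: [0.002, 0.708, 0.706, 0.002]
ft_force: [-0.3, -0.7, 0.3]
finger_gap: 0.382
```

Request:
{"fn": "move_arm", "kwargs": {"series": [[0,0,0,0,0,1.2,0.25],[0,0,0,0,0,1.2,0.4],[0,0,0,0,0,1.2,0.46],[0,0,0,0,0,1.2,0.52],[0,0,0,0,0,1.2,0.58],[0,0,0,0,0,-20,0.6],[0,0,0,0,0,-60,0.7],[0,0,0,0,0,-90,0.8]]}}

```text
t: 16.03
tcp_pos: [0.4397, 0.3408, 0.1572]
tool_rot: [0.001, 0.708, 0.706, 0.002]
ft_force: [0.7, -0.4, -0.2]
finger_gap: 0.795
```

Run:
```python
from h import *
s=snap("scene");d=snap("side");w=snap("wrist")
cv2.imwrite("pics/s19.png",cv2.resize(np.hstack([s["color"][220:320,430:560,::-1],d["color"][170:270,100:230,::-1]]),None,fx=3,fy=3,interpolation=cv2.INTER_CUBIC))
print(rel((.626,-.13,.17)),rel((.626,-.13,.17),-53.3))
```

```text
([0.6, -0.2, -0.2], [-471.5, 186.3, -11.0], [0.4416, 0.3422, 0.159]) ([0.4, -0.5, 53.1], [-471.5, 186.3, -11.0], [0.4416, 0.3422, 0.159])
```

View pics/s19.png

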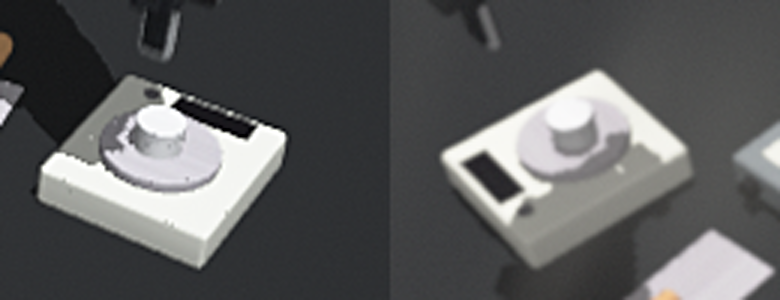

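Request:
{"fn": "move_arm", "kwargs": {"series": [[0,0,-5,-38,11,-12,1],[0,0,-10,-76,22,-12,1],[0,0,-15,-114,33,-12,1],[0,0,-20,-152,44,-12,1],[0,0,-25,-190,55,-12,1],[0,0,-30,-228,66,-12,1],[0,0,-34,-266,77,-12,1],[0,0,-37,-304,88,-12,1]]}}

```text
t: 16.85
tcp_pos: [0.5277, 0.0358, 0.1694]
tool_rot: [0.003, 0.446, 0.895, 0.004]
ft_force: [0.5, -0.3, -0.3]
finger_gap: 1.001
```

```bash
python3 -c "
from h import *
print(rel((.584,-.144,.17),36.7))"
```

```text
([0.5, 0.1, 0.3], [-177.5, -63.1, -0.8], [0.5277, 0.0358, 0.1694])
```

Request:
{"fn": "move_arm", "kwargs": {"series": [[0.5,0,0.3,-38,-13,0,1],[0.5,0,0.3,-76,-27,0,1],[0.5,0,0.3,-114,-41,0,1],[0.5,0,0.3,-150,-53,0,1],[0.5,0,0.3,-175,-62,0,1],[0.5,0,0.3,-178,-63,0,1],[0.5,0,0.3,-178,-63,0,1]]}}

```text
t: 17.43
tcp_pos: [0.5835, -0.1468, 0.1674]
tool_rot: [-0.0, 0.451, 0.893, -0.001]
ft_force: [0.4, 0.1, -0.9]
finger_gap: 0.997
```

Run:
```python
from h import *
snap("wrist");w=snap("wrist","w20")
crop(w,220,160,420,330,4,"w20c")
```

```text
(no output)
```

View pics/w20.png

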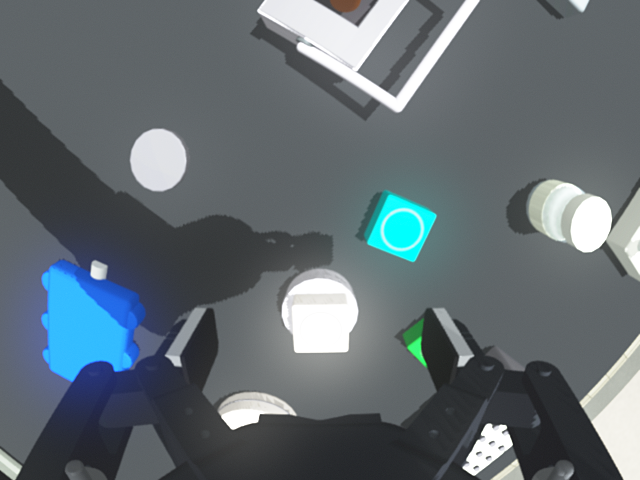

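View pics/w20c.png

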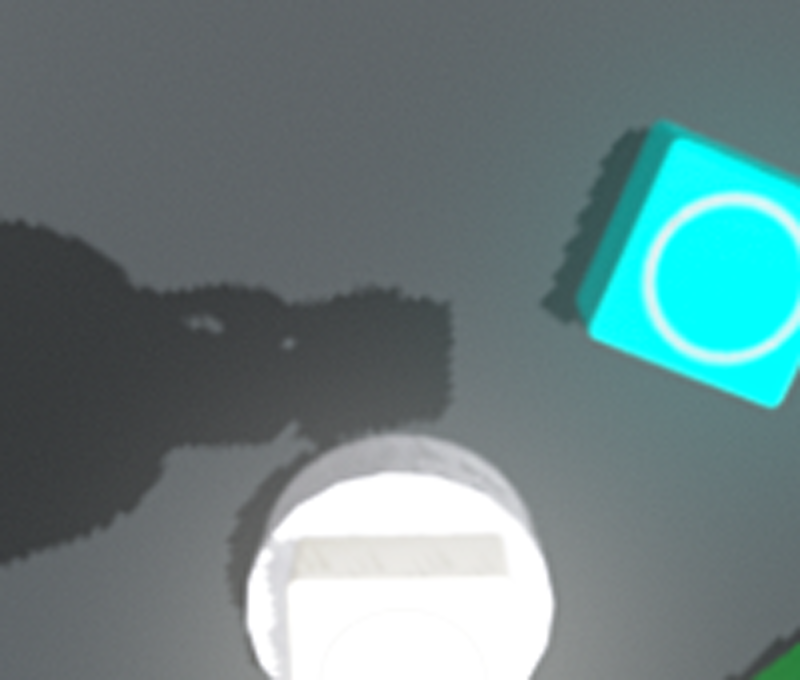

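Run:
```python
from h import *
w=snap("wrist")
W=lambda u,v:(w,220+u/4,160+v/4)
P=np.array([onz(*a,.048) for a in [W(290,578),W(508,576),(w,348.5,352),(w,293.5,353)]])
print(P.round(4).tolist());c=P.mean(0)
e=P[1]-P[0];print(c,np.degrees(np.arctan2(e[1],e[0])),np.linalg.norm(e),np.linalg.norm(P[2]-P[1]))
L=np.array([onz(*W(u,600),.024) for u in(247,553)]);print("large along jaw",L.mean(0))
print("green corner",onz(w,403,341,.024),onz(w,403,341,.03)-c)
j=np.array([np.cos(np.radians(36.7)),np.sin(np.radians(36.7))]);print((onz(w,403,341,.024)-c)[:2]@j)
print(rel((c[0],c[1],.08),36.7),rel((c[0],c[1],.046),36.7))
```

```text
[[0.5964, -0.1939, 0.048], [0.6283, -0.1695, 0.048], [0.6563, -0.2025, 0.048], [0.622, -0.2292, 0.048]]
[ 0.62575816 -0.19875544  0.048     ] 37.37012203161401 0.040184450745659496 0.043222088027165095
large along jaw [ 0.62323346 -0.19580891  0.024     ]
green corner [ 0.69985945 -0.17812793  0.024     ] [ 0.07044668  0.02280699 -0.018     ]
0.07174013003342254
([-0.0, -0.0, 0.1], [-70.5, -0.5, 88.3], [0.584, -0.142, 0.1683]) ([-0.0, -0.0, 0.1], [-70.5, -0.5, 122.3], [0.584, -0.142, 0.1683])
```

Request:
{"fn": "move_arm", "kwargs": {"series": [[0,0,0,-36,0,0,0.8],[0,0,0,-70,-0.5,15,0.75],[0,0,0,-70,-0.5,50,0.7],[0,0,0,-70,-0.5,85,0.65],[0,0,0,-70,-0.5,108,0.62],[0,0,0,-70,-0.5,120,0.6],[0,0,0,-70,-0.5,121,0.6],[0,0,0,-70,-0.5,121,0.6]]}}

```text
t: 18.25
tcp_pos: [0.6257, -0.1969, 0.0476]
tool_rot: [-0.0, 0.447, 0.895, 0.0]
ft_force: [-0.3, -0.3, 0.9]
finger_gap: 0.598
```

Run:
```python
from h import *
s=snap("scene");d=snap("side");w=snap("wrist")
cv2.imwrite("pics/s21.png",cv2.resize(np.hstack([s["color"][180:260,180:280,::-1],d["color"][270:350,350:450,::-1]]),None,fx=4,fy=4,interpolation=cv2.INTER_CUBIC))
crop(w,220,280,420,440,4,"w21")
print(rel((.6257,-.199,.0465),36.7))
```

```text
([0.1, 0.2, 0.2], [0.4, -1.6, 3.4], [0.6272, -0.1983, 0.0499])
```

View pics/s21.png

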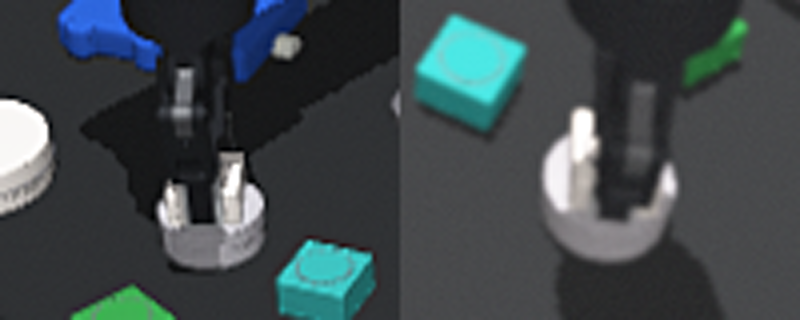

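View pics/w21.png

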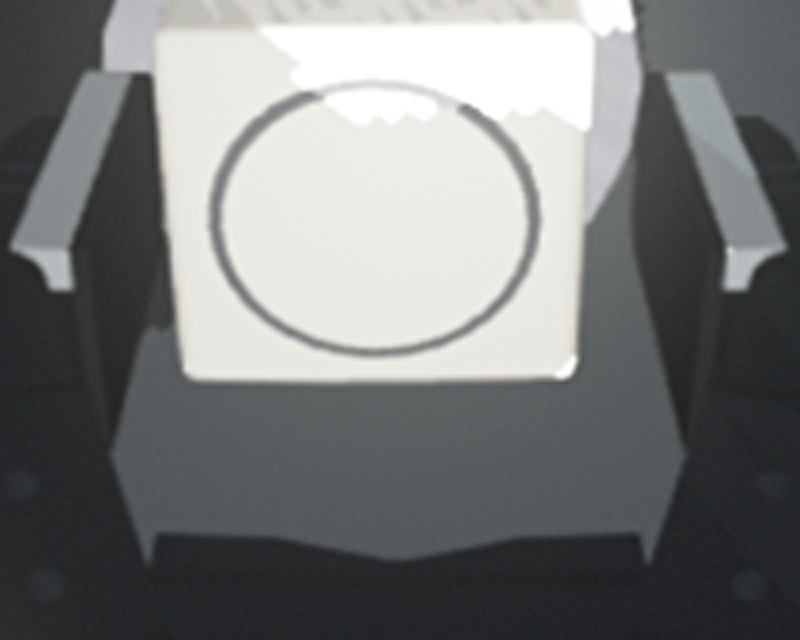

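Request:
{"fn": "move_arm", "kwargs": {"series": [[0,0,0,0,-2,2,0.6],[0,0,0,0,-2,3.3,0.58],[0,0,0,0,-2,3.3,0.55],[0,0,0,0,-2,3.3,0.52],[0,0,0,0,-2,3.3,0.48],[0,0,0,0,-2,3.3,0.42],[0,0,0,0,-2,3.3,0.35],[0,0,0,0,-2,3.3,0.35]], "grip_force": 35}}

```text
t: 19.07
tcp_pos: [0.6259, -0.1997, 0.0471]
tool_rot: [0.002, 0.447, 0.894, 0.0]
ft_force: [-0.4, -1.1, 4.6]
finger_gap: 0.48
```

Request:
{"fn": "move_arm", "kwargs": {"series": [[0,0,0,0,0,-4,0.35],[0,0,0,0,0,-10,0.35],[0,0,0,0,0,-25,0.35],[0,0,0,0,0,-50,0.35],[0,0,0,0,0,-50,0.35]]}}

```text
t: 19.48
tcp_pos: [0.6284, -0.2004, 0.102]
tool_rot: [0.006, 0.447, 0.894, 0.001]
ft_force: [0.9, 0.1, -0.5]
finger_gap: 0.478
```

Run:
```python
from h import *
s=snap("scene");d=snap("side");w=snap("wrist","w22")
cv2.imwrite("pics/s22.png",cv2.resize(np.hstack([s["color"][180:260,180:280,::-1],d["color"][270:350,350:450,::-1]]),None,fx=4,fy=4,interpolation=cv2.INTER_CUBIC))
print(rel((.577,.197,.15),36.7),telemetry.get_state()['finger_gap'])
```

```text
([0.2, 0.2, 0.2], [346.2, 199.2, -53.7], [0.6255, -0.1996, 0.097]) 0.48481207891303923
```

View pics/s22.png

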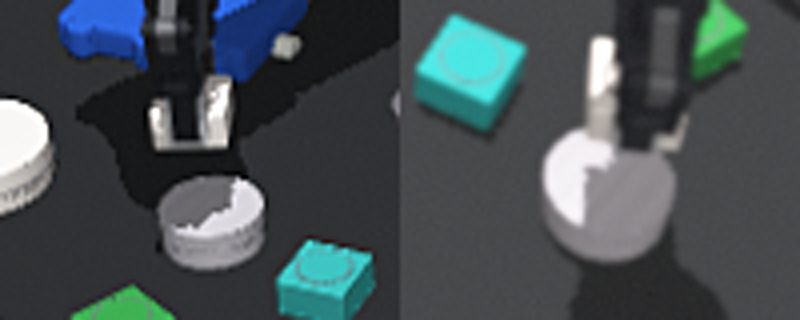

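```bash
python3 -c "
from h import *
print(rel((.577,.125,.155),4.8))"
```

```text
([0.2, 0.2, 32.1], [288.6, 156.0, -58.6], [0.6255, -0.1996, 0.097])
```

Request:
{"fn": "move_arm", "kwargs": {"series": [[0,0,0,10,5,-30,0.35],[0,0,5,40,22,-55,0.35],[0,0,10,75,40,-58,0.35],[0,0,15,110,59,-58,0.35],[0,0,20,145,78,-58,0.35],[0.2,0.2,25,180,97,-58,0.35],[0.2,0.2,30,215,116,-58,0.35],[0.2,0.2,32,250,135,-58,0.35]]}}

```text
t: 20.3
tcp_pos: [0.5819, 0.0832, 0.1531]
tool_rot: [-0.001, 0.678, 0.735, -0.001]
ft_force: [-0.5, 1.1, -1.0]
finger_gap: 0.482
```

```bash
python3 -c "
from h import *
print(rel((.577,.125,.155),4.8))"
```

```text
([-0.1, -0.0, -0.2], [42.1, -1.5, -1.9], [0.5819, 0.0832, 0.1531])
```

Request:
{"fn": "move_arm", "kwargs": {"series": [[0,0,0,25,-1,-2,0.35],[0,0,0,42,-2,-2,0.35],[0,0,0,42,-2,-2,0.35]]}}

```text
t: 20.55
tcp_pos: [0.5743, 0.1312, 0.1537]
tool_rot: [-0.003, 0.675, 0.738, -0.001]
ft_force: [0.2, 0.7, -1.0]
finger_gap: 0.488
```

Run:
```python
from h import *
snap("wrist");w=snap("wrist","w23")
hsv=cv2.cvtColor(w["color"],cv2.COLOR_RGB2HSV)
m=((hsv[...,2]>225)&(hsv[...,1]<25)).astype(np.uint8)*255
for c in cv2.findContours(m,0,1)[0]:
    if cv2.contourArea(c)>2000:
        P=np.array([onz(w,*q,.03)[:2] for q in c[:,0]+0.]).astype(np.float32)
        print(cv2.boundingRect(c),cv2.minAreaRect(P*1000))
```

```text
(271, 76, 131, 129) ((579.3773193359375, 197.24639892578125), (86.38443756103516, 86.27424621582031), 4.831516265869141)
(64, 0, 161, 27) ((426.6070556640625, 287.98675537109375), (22.37040901184082, 136.68527221679688), 83.1219711303711)
```

View pics/w23.png

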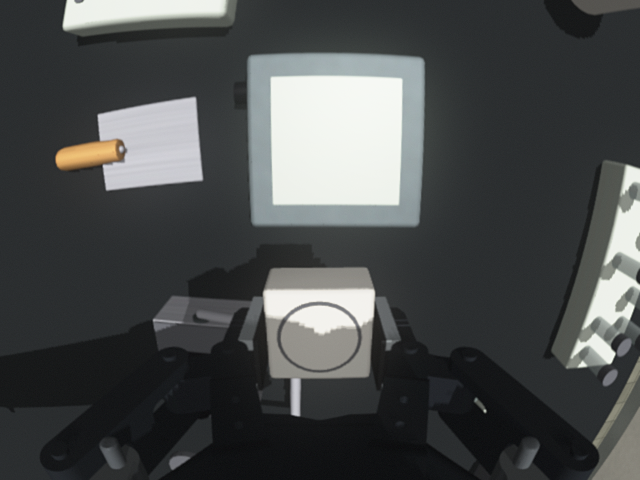

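```bash
python3 -c "
from h import *
print(rel((.578,.197,.055),4.8))"
```

```text
([-0.3, 0.0, -0.1], [71.6, 8.7, 98.8], [0.5757, 0.125, 0.1539])
```

Request:
{"fn": "move_arm", "kwargs": {"series": [[0,0,0,36,4,0,0.35],[0,0,0,71,9,10,0.35],[0,0,0,72,9,40,0.35],[0,0,0,72,9,70,0.35],[0,0,0,72,9,88,0.35],[0,0,0,72,9,95,0.35],[0,0,0,72,9,98,0.35],[0,0,0,72,9,99,0.35]]}}

```text
t: 21.32
tcp_pos: [0.5789, 0.1958, 0.0547]
tool_rot: [-0.001, 0.678, 0.735, -0.002]
ft_force: [0.1, -0.3, -0.8]
finger_gap: 0.484
```

Run:
```python
from h import *
s=snap("scene");d=snap("side");w=snap("wrist")
cv2.imwrite("pics/s24.png",cv2.resize(np.hstack([s["color"][230:330,330:460,::-1],d["color"][170:270,190:320,::-1]]),None,fx=3,fy=3,interpolation=cv2.INTER_CUBIC))
print(rel((.578,.197,.053),4.8),telemetry.get_state()['ft_force'])
```

```text
([-0.1, -0.0, -0.1], [-0.0, -1.6, 3.4], [0.5796, 0.1972, 0.0564]) [-0.10597094 -0.0272685  -0.11725496]
```

View pics/s24.png

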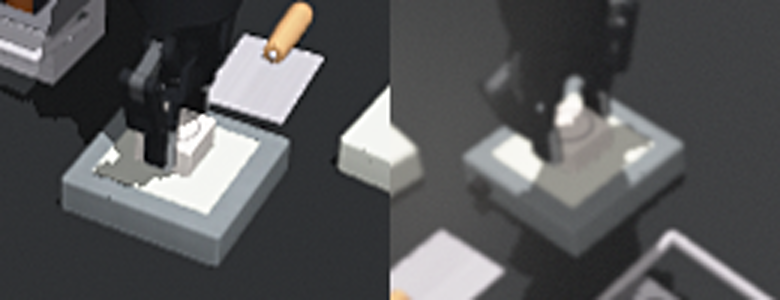

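Request:
{"fn": "move_arm", "kwargs": {"series": [[0,0,0,0,0,2,0.35],[0,0,0,0,0,3.5,0.35],[0,0,0,0,0,4,0.35],[0,0,0,0,0,4,0.35]]}}

```text
t: 21.8
tcp_pos: [0.5801, 0.1972, 0.0532]
tool_rot: [-0.0, 0.678, 0.735, -0.0]
ft_force: [0.0, -0.4, 2.1]
finger_gap: 0.482
```

Request:
{"fn": "move_arm", "kwargs": {"series": [[0,0,0,0,0,0,0.5],[0,0,0,0,0,0,0.55],[0,0,0,0,0,0,0.62],[0,0,0,0,0,0,0.7],[0,0,0,0,0,0,0.7],[0,0,0,0,0,-25,0.7],[0,0,0,0,0,-65,0.8],[0,0,0,0,0,-100,1]]}}

```text
t: 22.47
tcp_pos: [0.5795, 0.197, 0.1537]
tool_rot: [-0.001, 0.678, 0.735, -0.001]
ft_force: [1.1, 0.6, 0.8]
finger_gap: 0.918
```

Run:
```python
from h import *
s=snap("scene");d=snap("side");w=snap("wrist")
cv2.imwrite("pics/s25.png",cv2.resize(np.hstack([s["color"][230:330,330:460,::-1],d["color"][170:270,190:320,::-1]]),None,fx=3,fy=3,interpolation=cv2.INTER_CUBIC))
cv2.imwrite("pics/s26.png",cv2.resize(np.hstack([s["color"][200:260,200:270,::-1],d["color"][290:350,370:440,::-1]]),None,fx=5.5,fy=5.5,interpolation=cv2.INTER_CUBIC))
print(rel((.625,-.125,.15),0))
```

```text
([0.4, -0.1, 4.7], [-325.6, 16.0, 6.5], [0.5825, 0.1982, 0.1572])
```

View pics/s25.png

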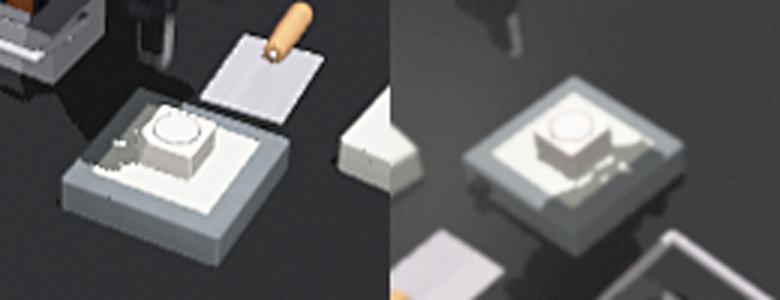

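View pics/s26.png

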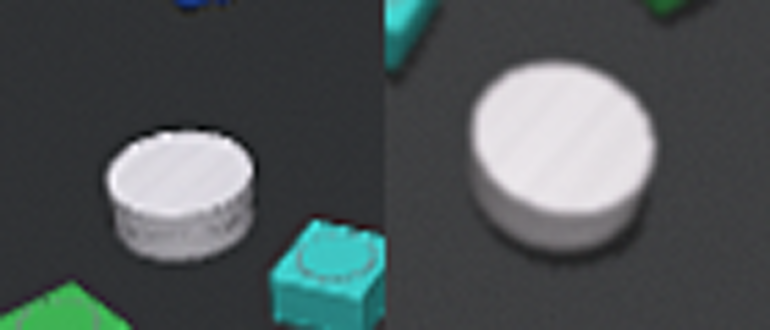

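Request:
{"fn": "move_arm", "kwargs": {"series": [[0.3,0,1,-20,1,0,1],[0.3,0,2,-58,3,3,1],[0.3,0,3,-97,5,5,1],[0.3,0,4,-136,7,6,1],[0.3,0,4.7,-175,9,6,1],[0.3,0,4.7,-214,11,6,1],[0.3,0,4.7,-253,13,6,1],[0.3,0,4.7,-290,15,6,1]]}}

```text
t: 23.28
tcp_pos: [0.6197, -0.0931, 0.1489]
tool_rot: [-0.001, 0.708, 0.706, 0.0]
ft_force: [0.5, 0.3, 0.0]
finger_gap: 1.004
```

Request:
{"fn": "move_arm", "kwargs": {"series": [[0,0,0,-25,0,0,1],[0,0,0,-36,0,0,1],[0,0,0,-36,0,0,1]]}}

```text
t: 23.53
tcp_pos: [0.6178, -0.1346, 0.1471]
tool_rot: [-0.002, 0.711, 0.704, -0.002]
ft_force: [-0.5, -0.3, -0.1]
finger_gap: 0.999
```

Run:
```python
from h import *
snap("wrist");w=snap("wrist","w27");s=snap("scene");d=snap("side")
crop(w,240,210,400,330,5,"w27c")
S=lambda u,v:(s,200+u/5.5,200+v/5.5); D=lambda u,v:(d,370+(u-385)/5.5,290+v/5.5)
for f,ps in((S,[(107,178),(254,178),(181,130),(181,217)]),(D,[(470,137),(656,137),(563,60),(563,214)])):print(np.mean([onz(*f(*p),.024) for p in ps],0))
print(rel((.625,-.199,.1),0))
```

```text
[ 0.62283183 -0.19730579  0.024     ]
[ 0.6226897  -0.20067733  0.024     ]
([-0.1, -0.2, 0.1], [-73.2, 5.3, 48.1], [0.6197, -0.126, 0.1484])
```

View pics/w27.png

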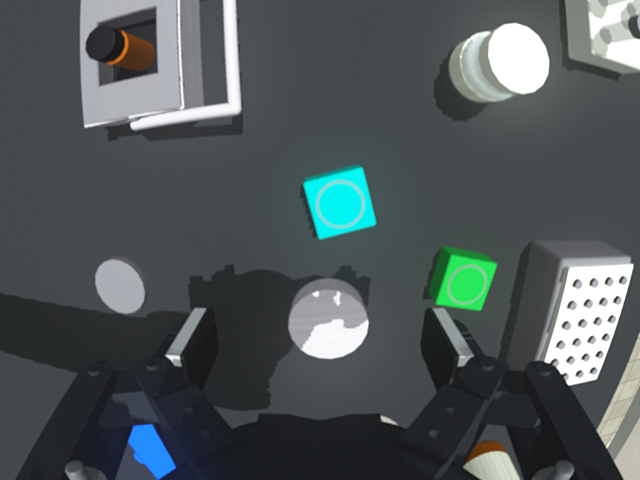

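View pics/w27c.png

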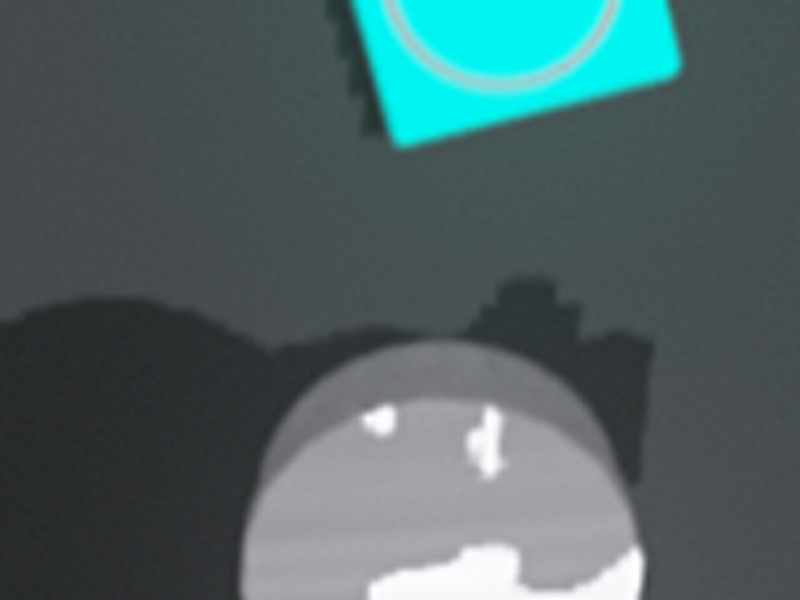

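Request:
{"fn": "move_arm", "kwargs": {"series": [[0,0,0,-36,2,0,1],[0,0,0,-72,4,15,1],[0,0,0,-73,4,45,1],[0,0,0,-73,4,75,1],[0,0,0,-73,4,100,1],[0,0,0,-73,4,116,0.95],[0,0,0,-73,4,120,0.9],[0,0,0,-73,4,120,0.85]]}}

```text
t: 24.4
tcp_pos: [0.623, -0.1958, 0.0266]
tool_rot: [-0.004, 0.706, 0.709, 0.0]
ft_force: [0.0, 0.1, 0.2]
finger_gap: 0.854
```

Run:
```python
from h import *
s=snap("scene");d=snap("side");w=snap("wrist")
cv2.imwrite("pics/s28.png",cv2.resize(np.hstack([s["color"][180:260,180:280,::-1],d["color"][270:350,350:450,::-1]]),None,fx=4,fy=4,interpolation=cv2.INTER_CUBIC))
crop(w,220,280,420,440,4,"w28")
print(rel((.624,-.199,.023),0),telemetry.get_state()['finger_gap'])
```

```text
([0.0, -0.2, 0.1], [-1.2, -1.1, 6.9], [0.625, -0.1979, 0.0299]) 0.8480892918016527
```

View pics/s28.png

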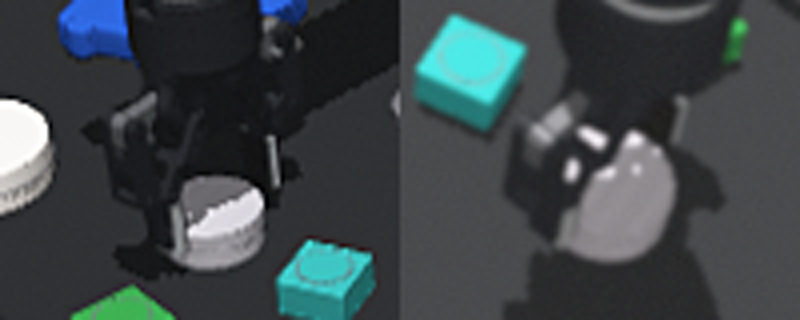

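View pics/w28.png

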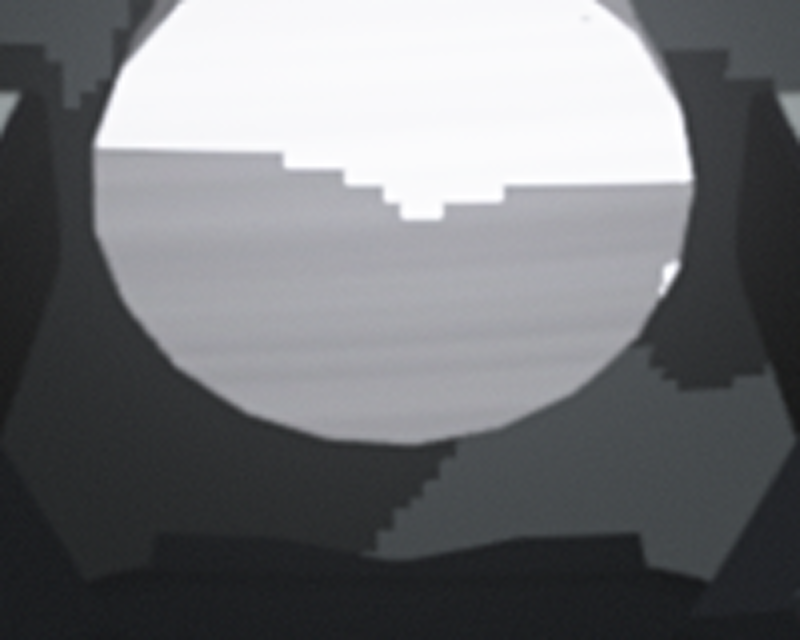

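Request:
{"fn": "move_arm", "kwargs": {"series": [[0,0,0,-1,-1,3,0.85],[0,0,0,-1,-1,6,0.82],[0,0,0,-1,-1,6.5,0.79],[0,0,0,-1,-1,6.5,0.76],[0,0,0,-1,-1,6.5,0.73],[0,0,0,-1,-1,6.5,0.7],[0,0,0,-1,-1,6.5,0.6],[0,0,0,-1,-1,6.5,0.6]], "grip_force": 45}}

```text
t: 25.22
tcp_pos: [0.6243, -0.199, 0.024]
tool_rot: [-0.001, 0.706, 0.708, 0.002]
ft_force: [-0.7, 0.6, 5.6]
finger_gap: 0.704
```

Request:
{"fn": "move_arm", "kwargs": {"series": [[0,0,0,0,0,-4,0.6],[0,0,0,0,0,-12,0.6],[0,0,0,0,0,-30,0.6],[0,0,0,0,0,-60,0.6],[0,0,0,0,0,-90,0.6],[0,0,0,0,0,-100,0.6],[0,0,0,0,0,-100,0.6]]}}

```text
t: 25.8
tcp_pos: [0.6265, -0.2001, 0.1281]
tool_rot: [0.002, 0.706, 0.708, 0.003]
ft_force: [0.5, -0.3, -1.2]
finger_gap: 0.707
```

Run:
```python
from h import *
s=snap("scene");d=snap("side");w=snap("wrist","w29")
cv2.imwrite("pics/s29.png",cv2.resize(np.hstack([s["color"][160:260,170:300,::-1],d["color"][380:480,350:480,::-1]]),None,fx=3,fy=3,interpolation=cv2.INTER_CUBIC))
crop(s,185,155,265,215,8,"s29b")
print(rel((.46,-.375,.12),0),telemetry.get_state()['finger_gap'])
```

```text
([-0.1, -0.2, 0.1], [-175.7, -163.5, 1.8], [0.6231, -0.1989, 0.1222]) 0.7040542731414574
```

View pics/s29.png

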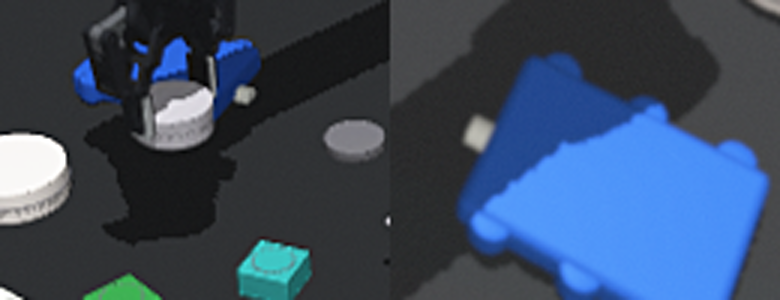

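View pics/s29b.png

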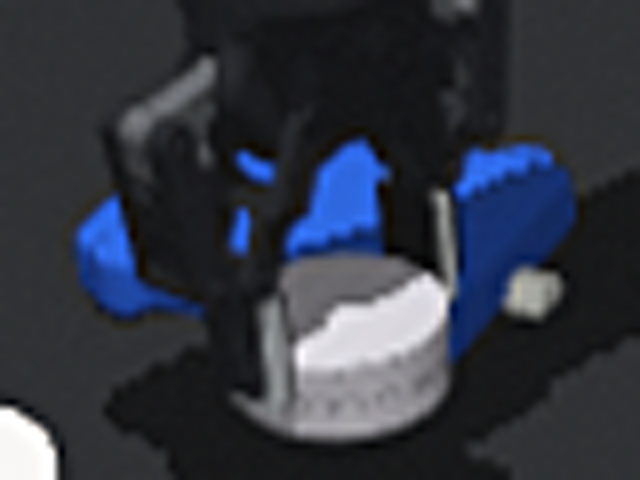

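Request:
{"fn": "move_arm", "kwargs": {"series": [[0,0,0,-20,-13,-10,0.6],[0,0,0,-54,-34,-20,0.6],[0,0,0,-88,-56,-25,0.6],[0,0,0,-122,-78,-25,0.6],[0,0,0,-156,-100,-25,0.6],[0,0,0,-190,-121,-25,0.6],[0,0,0,-224,-143,-25,0.6],[0,0,0,-250,-163,-25,0.6]]}}

```text
t: 26.62
tcp_pos: [0.4573, -0.4516, 0.1439]
tool_rot: [-0.004, 0.707, 0.707, -0.0]
ft_force: [0.2, -0.3, -1.0]
finger_gap: 0.708
```

Run:
```python
from h import *
snap("wrist");w=snap("wrist","w30");s=snap("scene")
crop(s,180,155,280,230,8,"s30")
for x in (w,s):
    hsv=cv2.cvtColor(x["color"],cv2.COLOR_RGB2HSV)
    m=((abs(hsv[...,0].astype(int)-108)<12)&(hsv[...,1]>120)&(hsv[...,2]>60)).astype(np.uint8)*255
    c=max(cv2.findContours(m,0,1)[0],key=cv2.contourArea)
    P=np.array([onz(x,*q,.026)[:2] for q in c[:,0]+0.]).astype(np.float32)
    print(x['n'],cv2.boundingRect(c),cv2.minAreaRect(P*1000))
print(telemetry.get_state()['tcp_pos'],telemetry.get_state()['finger_gap'])
```

```text
wrist (228, 7, 207, 231) ((458.5581970214844, -377.40142822265625), (114.15397644042969, 138.17721557617188), 15.41514778137207)
scene (194, 167, 63, 34) ((470.0228271484375, -365.2380065917969), (142.63922119140625, 156.37281799316406), 15.55013656616211)
[ 0.45597926 -0.45251997  0.14395929] 0.7043446110866343
```

View pics/w30.png

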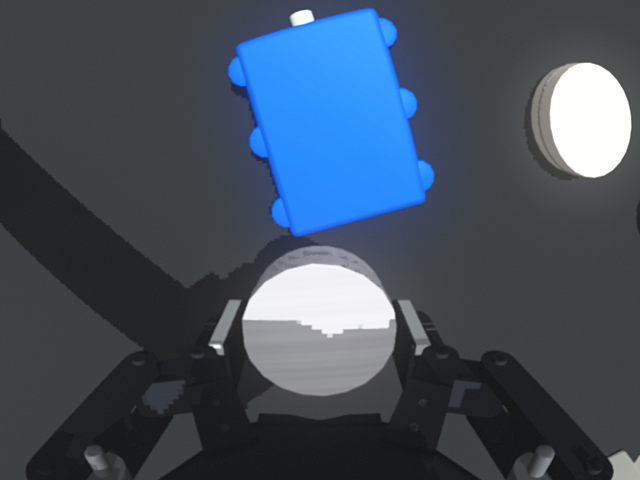

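View pics/s30.png

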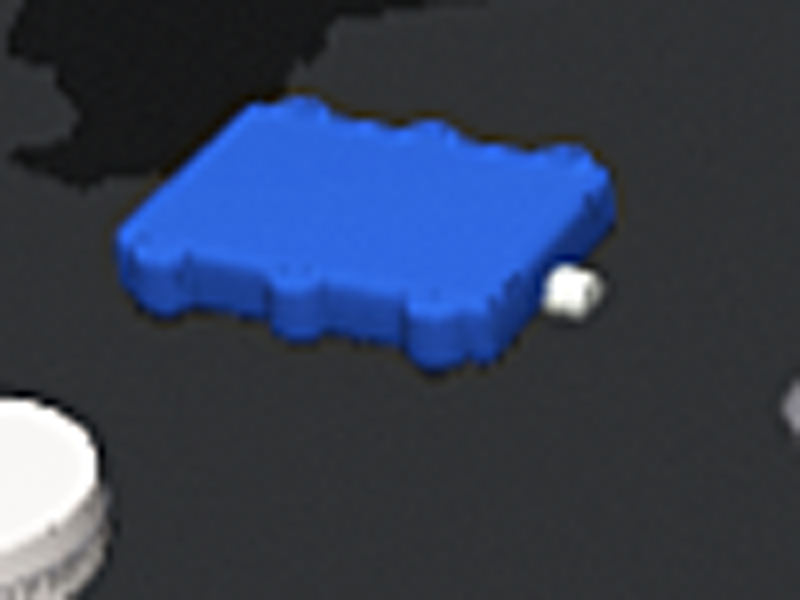

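```bash
python3 -c "
from h import *
w=snap('wrist')
P=np.array([onz(w,*p,.026) for p in [(237,45),(378,10),(425,200),(297,235)]]);print(P.round(3).tolist(),P.mean(0))
print(rel((.459,-.377,.056),0))"
```

```text
[[0.402, -0.318, 0.026], [0.494, -0.294, 0.026], [0.527, -0.422, 0.026], [0.44, -0.447, 0.026]] [ 0.46562827 -0.37031831  0.026     ]
([-0.3, -0.4, -0.1], [72.3, 0.8, 88.5], [0.4585, -0.4498, 0.144])
```

Run:
```python
from h import *
for i in range(2):
    x=snap("wrist")
    hsv=cv2.cvtColor(x["color"],cv2.COLOR_RGB2HSV)
    m=((abs(hsv[...,0].astype(int)-108)<12)&(hsv[...,1]>120)&(hsv[...,2]>60)).astype(np.uint8)*255
    c=max(cv2.findContours(m,0,1)[0],key=cv2.contourArea)
    P=np.array([onz(x,*q,.026)[:2] for q in c[:,0]+0.]).astype(np.float32)
    M=cv2.moments((P*1000).reshape(-1,1,2))
    print(cv2.boundingRect(c),cv2.minAreaRect(P*1000),M['m10']/M['m00'],M['m01']/M['m00'],onz(x,333,122.5,.026), -x["R"].T@x["t"], telemetry.get_state()['tcp_pos'])
    m2=cv2.morphologyEx(m,cv2.MORPH_OPEN,np.ones((60,60),np.uint8))
    c=max(cv2.findContours(m2,0,1)[0],key=cv2.contourArea);print(cv2.minAreaRect(np.array([onz(x,*q,.026)[:2] for q in c[:,0]+0.]).astype(np.float32)*1000))
```

```text
(217, 20, 207, 230) ((459.17401123046875, -376.6395568847656), (114.69619750976562, 138.2059783935547), 15.486854553222656) 459.00354220151246 -376.6824071673141 [ 0.46653787 -0.36873672  0.026     ] [ 0.45872432 -0.37314733  0.26862664] [ 0.46029921 -0.44820922  0.14428846]
((459.337158203125, -377.32513427734375), (105.18905639648438, 139.92771911621094), 7.756124973297119)
(215, 23, 206, 229) ((459.068603515625, -376.82696533203125), (114.3593978881836, 138.1480712890625), 15.549718856811523) 458.9179945787664 -376.7992085658435 [ 0.46812205 -0.36705864  0.026     ] [ 0.46006207 -0.37161853  0.26894116] [ 0.46127778 -0.4475251   0.14470535]
((458.9383544921875, -377.48638916015625), (105.32766723632812, 139.72457885742188), 7.9424333572387695)
```

```bash
python3 -c "
from h import *
print(rel((.459,-.377,.056),0))"
```

```text
([-0.2, -0.4, 0.2], [69.9, -1.7, 89.2], [0.4613, -0.4475, 0.1447])
```

Request:
{"fn": "move_arm", "kwargs": {"series": [[-0.2,-0.4,0,35,-1,0,0.6],[-0.2,-0.4,0,69,-2,10,0.6],[-0.2,-0.4,0,70,-2,40,0.6],[-0.2,-0.4,0,70,-2,65,0.6],[-0.2,-0.4,0,70,-2,80,0.6],[-0.2,-0.4,0,70,-2,87,0.6],[-0.2,-0.4,0,70,-2,89,0.6],[-0.2,-0.4,0,70,-2,89,0.6]]}}

```text
t: 27.58
tcp_pos: [0.4593, -0.3761, 0.0559]
tool_rot: [-0.0, 0.705, 0.709, 0.0]
ft_force: [0.4, 0.1, -1.7]
finger_gap: 0.708
```

Run:
```python
from h import *
s=snap("scene");d=snap("side")
cv2.imwrite("pics/s31.png",cv2.resize(np.hstack([s["color"][130:230,160:290,::-1],d["color"][380:480,350:480,::-1]]),None,fx=3,fy=3,interpolation=cv2.INTER_CUBIC))
print(rel((.459,-.377,.0505),0),telemetry.get_state()['ft_force'])
```

```text
([0.1, 0.1, 0.3], [0.2, -0.8, 6.8], [0.4598, -0.3772, 0.0573]) [-0.43676816  0.15574998 -1.32225452]
```

View pics/s31.png

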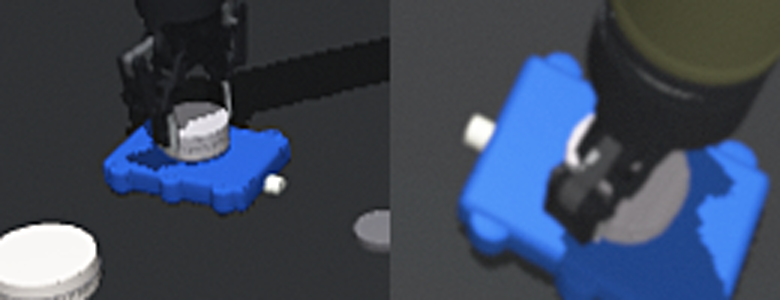

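Request:
{"fn": "move_arm", "kwargs": {"series": [[0,0,0,0,-1,3,0.6],[0,0,0,0,-1,5.5,0.6],[0,0,0,0,-1,7,0.6],[0,0,0,0,-1,7.3,0.6],[0,0,0,0,-1,7.3,0.6]]}}

```text
t: 28.1
tcp_pos: [0.4588, -0.3773, 0.0501]
tool_rot: [0.001, 0.705, 0.709, 0.0]
ft_force: [-0.2, 0.6, -0.2]
finger_gap: 0.706
```

Request:
{"fn": "move_arm", "kwargs": {"series": [[0,0,0,0,0,0.6,0.6],[0,0,0,0,0,0.6,0.72],[0,0,0,0,0,0.6,0.77],[0,0,0,0,0,0.6,0.84],[0,0,0,0,0,0.6,0.92],[0,0,0,0,0,0,0.95],[0,0,0,0,0,-25,1],[0,0,0,0,0,-60,1]]}}

```text
t: 28.77
tcp_pos: [0.4564, -0.3754, 0.1073]
tool_rot: [-0.003, 0.705, 0.709, -0.0]
ft_force: [0.5, 0.0, 0.3]
finger_gap: 1.004
```

Request:
{"fn": "move_arm", "kwargs": {"series": [[0,0,0,0,0,-40,1],[0,0,0,0,0,-80,1],[0,0,0,0,20,-110,1],[0,0,0,10,60,-120,1],[0,0,0,40,90,-120,1],[0,0,0,70,115,-120,1],[0,0,0,70,115,-120,1],[0,0,0,70,115,-120,1]]}}

```text
t: 29.43
tcp_pos: [0.5739, -0.3011, 0.2265]
tool_rot: [-0.003, 0.703, 0.711, 0.0]
ft_force: [-0.8, -0.3, 0.1]
finger_gap: 0.995
```

Run:
```python
from h import *
w=snap("wrist");s=snap("scene");d=snap("side")
g=lambda x,u,v:x["color"][v:v+80,u:u+100,::-1]
cv2.imwrite("pics/f1.png",cv2.resize(np.vstack([np.hstack([g(s,175,150),g(s,290,190),g(s,340,250),g(s,440,230)]),np.hstack([g(d,380,395),g(d,230,240),g(d,200,185),g(d,110,180)])]),None,fx=2,fy=2,interpolation=cv2.INTER_CUBIC))
crop(s,175,150,275,225,8,"f2");crop(d,370,390,470,465,8,"f3")
crop(s,440,230,540,305,8,"f4");crop(d,110,180,210,255,8,"f5")
crop(s,340,240,440,315,8,"f6");crop(d,210,185,310,260,8,"f7")
```

```text
(no output)
```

View pics/f1.png

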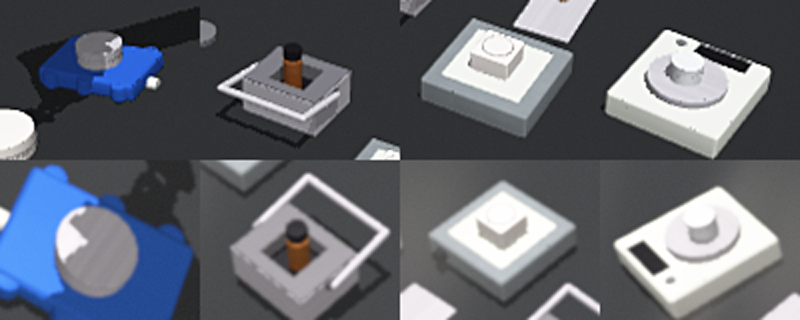

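View pics/f2.png

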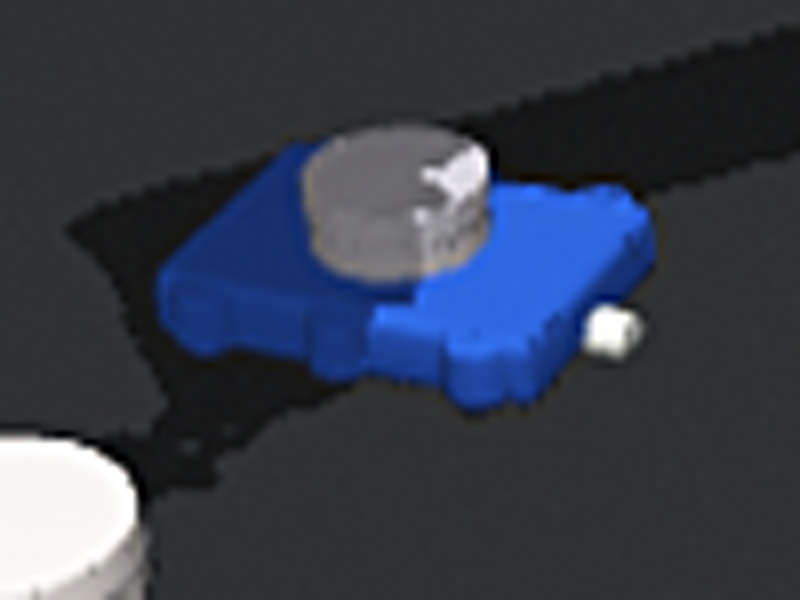

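View pics/f4.png

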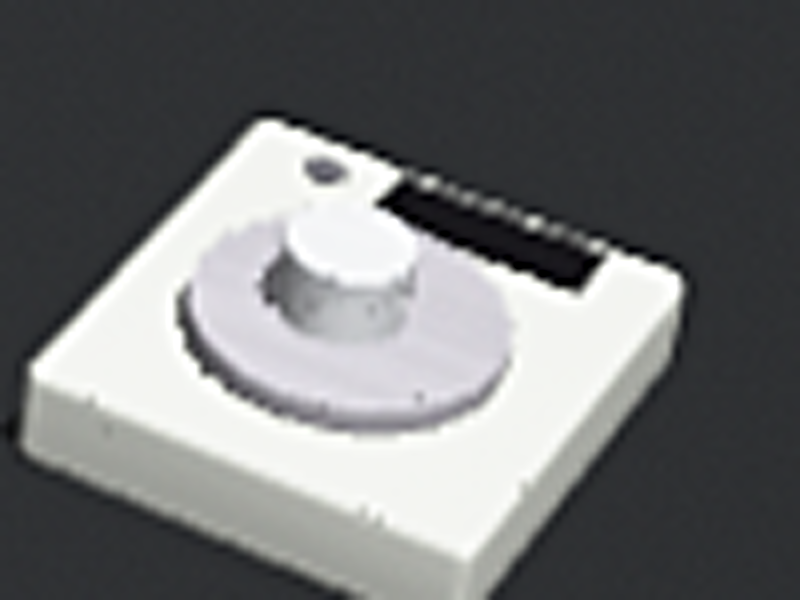

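View pics/f6.png

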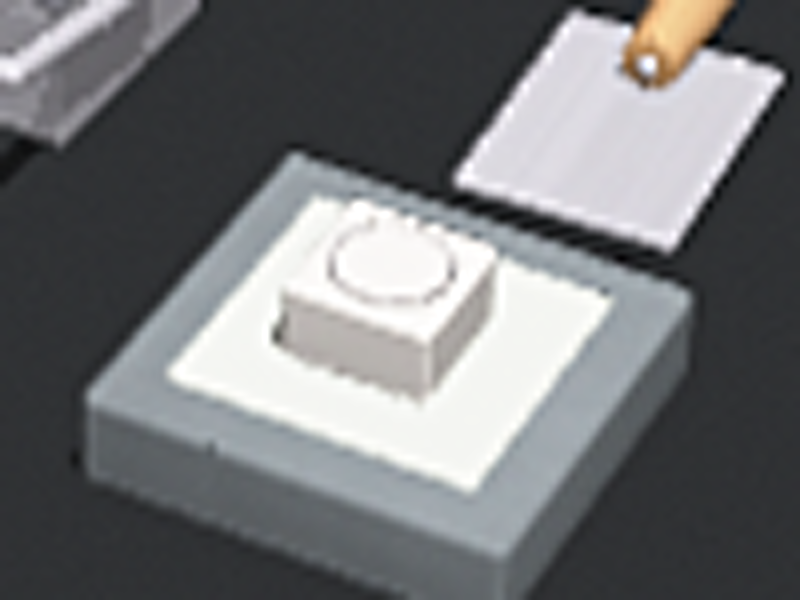

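Run:
```python
from h import *
s=snap("scene");d=snap("side")
m=lambda x,o,ps,z,k=8:np.mean([onz(x,o[0]+u/k,o[1]+v/k,z) for u,v in ps],0)[:2]*1000
print("pan",m(s,(440,230),[(187,310),(512,330)],.042),m(s,(440,230),[(348,215),(350,425)],.042),"dish",m(s,(440,230),[(280,245),(418,255),(350,205),(350,290)],.064))
print("window",m(s,(340,240),[(168,378),(320,197),(613,295),(475,492)],.03),"ring",m(s,(340,240),[(328,260),(456,265),(392,220),(390,305)],.054))
print("large",m(s,(175,150),[(303,180),(490,175),(400,125),(395,228)],.05),"pack 459 -377")
# f1 tiles scale2: side large dish tile(380,395) at rows 160+
print("large side",m(d,(380,395),[(56,91),(138,91),(97,47),(97,137)],.05,2))
# vial cap, z .081
X,e=tri([(s,290+(293-200)/2,190+44/2),(d,230+(297-200)/2,240+(223-160)/2)]);print("cap top tri",X,e)
A,_=tri([(s,290+(220-200)/2,190+87/2),(d,230+(386-200)/2,240+(232-160)/2)]);B,_=tri([(s,290+(307-200)/2,190+119/2),(d,230+(308-200)/2,240+(178-160)/2)])
print("bar",A,B,np.arctan2((A+B)[0]/2-.492,(A+B)[2]/2-.036))
print(telemetry.get_state()['t'])
```

```text
pan [440.85662985 344.80908366] [439.74565202 344.33238959] dish [440.71865312 341.61677825]
window [575.8895829  198.56591512] ring [575.91086063 196.48179066]
large [ 457.90102018 -374.96775336] pack 459 -377
large side [ 454.09377156 -381.02187417]
cap top tri [0.49326645 0.00596138 0.08645132] [array([-0.8,  0.1]), array([-0.9, -0.1])]
bar [ 0.56665088 -0.04182475  0.0501667 ] [0.55973552 0.06884445 0.04795323] 1.3893695297510733
29.6833
```

```bash
python3 -c "
from h import *
print(workorder.hand_in())"
```

```text
the job is handed in; nothing more can be done
None
```

I took the stack apart, set all four samples in their places with the wire handle swung down, and handed the job in at about 30 s of the 128 s allowed. `hand_in` reports no verdict, so everything below comes from my own camera checks.

| Item | Where it is | Last check |
|---|---|---|
| Handle | Right down | About 1.39 rad; the first push only reached about 1.17, so I pressed it down again |
| Vial | Upright in the carrier pocket | About 2 mm from the middle |
| Small dish | Balance pan | About 3 mm from the middle |
| Square block | Light base | About 2 mm from the middle |
| Large dish | Cold pack | About 2 mm off in the scene view, about 6 mm off in the side view (limit 15 mm) |

- **Disagreement on the large dish:** The two views disagree by a few millimetres, and both are inside the limit.
- **Disagreement on the vial height:** The cap top read about 86 mm above the bench where I expected 81 mm. I put this down to pixel error, because the vial was released at floor height and stands upright. I did not measure its height again.
- **Clearance:** The arm was clear of everything at hand-in, and I left the green and turquoise look-alike blocks alone.

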